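# Sort sample pots by size and crank them up to the microscope

## Task

Stand every blue-lidded sample pot on the table upright in the tray lane that matches its size: the small ones in the narrow lane, the medium ones in the middle lane, the large ones in the wide lane. When all are loaded, turn the handwheel clockwise, over several grips, until the tray's red pointer lines up with the red mark on the bed, and let go. Leave the other things on the table where they are.

Things in the scene. Friction and masses are not known exactly. Their poses are not given: they have to be found in the camera images.
- small_a: small sample pot: white upright cylinder with a blue lid, 32 mm across and 36 mm high, 40 to 85 g, weighted at the bottom; origin at the centre of its underside, z up. May be absent
- small_b: small sample pot: white upright cylinder with a blue lid, 32 mm across and 36 mm high, 40 to 85 g, weighted at the bottom; origin at the centre of its underside, z up. May be absent
- small_c: small sample pot: white upright cylinder with a blue lid, 32 mm across and 36 mm high, 40 to 85 g, weighted at the bottom; origin at the centre of its underside, z up. May be absent
- medium_a: medium sample pot: white upright cylinder with a blue lid, 40 mm across and 36 mm high, 40 to 85 g, weighted at the bottom; origin at the centre of its underside, z up. May be absent
- medium_b: medium sample pot: white upright cylinder with a blue lid, 40 mm across and 36 mm high, 40 to 85 g, weighted at the bottom; origin at the centre of its underside, z up. May be absent
- medium_c: medium sample pot: white upright cylinder with a blue lid, 40 mm across and 36 mm high, 40 to 85 g, weighted at the bottom; origin at the centre of its underside, z up. May be absent
- large_a: large sample pot: white upright cylinder with a blue lid, 48 mm across and 36 mm high, 40 to 85 g, weighted at the bottom; origin at the centre of its underside, z up. May be absent
- large_b: large sample pot: white upright cylinder with a blue lid, 48 mm across and 36 mm high, 40 to 85 g, weighted at the bottom; origin at the centre of its underside, z up. May be absent
- lane_small (a point): centre of the floor of the lane for small pots (the narrowest, nearest the robot): 40 mm wide (x), 225 mm long (y), between 5 mm thick walls that rise 7 mm above the floor; its y axis runs along the lane, x across it away from the robot, z up. It rides on the tray. Room for three pots one behind the other along y, 80 mm apart
- lane_medium (a point): centre of the floor of the lane for medium pots (the middle one): 48 mm wide (x), 225 mm long (y), between 5 mm thick walls that rise 7 mm above the floor; its y axis runs along the lane, x across it away from the robot, z up. It rides on the tray. Room for three pots one behind the other along y, 80 mm apart
- lane_large (a point): centre of the floor of the lane for large pots (the widest, farthest from the robot): 56 mm wide (x), 225 mm long (y), between 5 mm thick walls that rise 7 mm above the floor; its y axis runs along the lane, x across it away from the robot, z up. It rides on the tray. Room for three pots one behind the other along y, 80 mm apart
- pointer (a point): tip of the red pointer on the robot's side edge of the white tray; same axes as the lanes; the tray slides along y
- mark (a point): red index mark on the robot's side of the aluminium bed beside the tray; same axes as the lanes. The tray is at the mark when the pointer's y equals the mark's y along that axis (the pointer starts at smaller y; there are fine black lines every 10 mm)
- handwheel (a joint): angle of the handwheel, rad: grows clockwise seen from above; the tray moves 20 mm in +y of its lanes per rad; the pointer meets the mark at 4.0; it turns on to 5.6. It stays where it is left, and may also be turned back
- wheel_grip (a point): point to hold on the axis of the black handwheel (84 mm across, upright axis): on top of it stands a blue grip bar 62 mm long, 14 mm wide, 30 mm high; this point is 20 mm above the bar's foot and 10 mm below its top; x runs along the bar, z up. The wheel sits on a white housing beyond the tray's far side (+x)
- tape: roll of brown tape lying flat, 90 mm across, 24 mm high, loose; origin under its centre. Bystander
- dish: closed glass dish, 90 mm across, 14 mm high, loose; origin under its centre. Bystander
- cup: white plastic cup, 72 mm across, 80 mm high, loose; origin under its centre. Bystander
- jar: amber jar, 70 mm across, 100 mm high, loose; origin under its centre. Bystander
- spatula: steel spatula with a wooden handle, 190 mm long, lying, loose; x along it. Bystander
- stage: the microscope with its feed table, fixed: aluminium bed 210 by 390 mm, 10 mm high (its y the sliding direction); origin on the table 20 mm +y of the bed's centre; the microscope, 340 mm high, stands on the bed's +y end, from 175 to 345 mm in y and within 100 mm of x = 0; the wheel's axis is at x = 150 mm, y = 0
Not all that is in view belongs to the job. Leave any pink look-alike of the small_a alone.

How it is judged:
By the outcome, as a careful person would: the job done as asked, in the order asked, and still so for the second after the job is handed in, with the robot touching nothing.
Of small_a, small_b, small_c, medium_a, medium_b, medium_c, large_a, large_b only 6 to 8 are there at a start; the rules pass over those that are not, and their reading is None.
At some moment in a run one of medium_a, medium_b, medium_c, large_a, large_b may be knocked a few centimetres aside while the robot is not near it.
It also fails if it takes over 210 s, if anything falls off the work surface, if the arm or the gripper's body presses on something with over 40 N, if the wrist force passes 120 N, or if a joint passes its speed limit or range.

## Robot

A 6-joint arm with a two-finger parallel gripper is mounted at the origin on the work surface. World frame = base frame: x ahead of the robot, y to its left, z up, the work surface at z = 0. Lengths are in m, angles in rad, forces in N, time in s.
With the tool pointing down it reaches from about 0.325 to 0.9 m from the base axis. Payload 3.5 kg.
Tool frame: the origin (TCP) lies midway between the tips of the shut fingers; the grasp point (between the pads) lies 19 mm behind it; z points along the fingers, y is the line along which they close (so a half turn about z gives the same grasp; the last joint's range is limited). The gripper opens to 85 mm and grips with 20 to 120 N. Pads are 22 mm wide; open, the fingers measure 114 mm over their backs; the gripper's body (76 mm by 85 mm) begins 54 mm behind the grasp point. The pads swing forward as they close: fully open they stand 13 mm farther back than shut.
Start: joints at [-1.227, 0.276, -0.026, 1.268, 0, 1.467], TCP at [0.27, -0.564, 0.198] pointing down, gripper open.
Joint ranges: [-3.12, 3.12], [-0.85, 1.88], [-1.08, 1.24], [-1.95, 2.15], [-1.57, 1.53], [-3.14, 3.14]. Speed limits (rad/s): [2.57, 2.57, 3.14, 3.14, 3.14, 3.14].

## Interface

Orientations are given as a unit quaternion [w, x, y, z].
In Python, from bench import robot gives the robot as it stands.
- The arm moves only by the tool play_rows, never from a script. Its argument "motion" is a list of rows, each a list of 3 entries, a list of its own where there are three numbers: the opening, from 0 (shut) to 1 (fully open), then the shift along the world's x, y, z scaled (see below), then the turn, a rotation vector about the world's x, y, z scaled (see below). In form: [[claw, [x, y, z], [ax, ay, az]], ...]. A call has 1 to 8 rows; each row shifts and turns the commanded pose from where the row before left it; what a row does not reach is not made up. The controller multiplies each number of a shift by 50 mm and each number of a turn by 360 degrees. A row lasts 1/8 s, in which the tool goes at most 62.5 mm and 10.7 degrees, less where a joint would pass 70% of its speed; a pose out of reach is approached as far as the arm can. A call with a number of a shift or a turn outside -1 to 1 is refused whole. A call with a gripper value outside its range is refused whole. The fingers move at their own pace and stop on an object; "force" is the grip in N (left out, the last holds). Time passes only in rows, so rows that do not move let the fingers close. It gives the time, the measured TCP pose, the force, the opening and the grip force at its end, in the units of the state.
- robot.get_state(): the state, without advancing time (a new reading comes with each control period).
- robot.snapshot(name): name is "side" or "top"; returns a dict with "frame" (420x560x3 uint8, red, green, blue), "K" (3x3 intrinsics, pixels), "k1" (the pictures are not rectified: a ray, as slopes to the right and down, at radius r is drawn at 1 + k1 r^2 times it, then the intrinsics apply), "pose" (4x4, takes a point from camera to world coordinates). Camera axes: x right, y down, z forward; pixel columns grow to the right and rows downward; lengths in m; the calibration is good to about 2 mm. A picture is of the moment at which its call begins. There is no depth.
- robot.sign_off(): hands the job in; it is judged then, once.
Trained networks look in a picture, given as the dict that the camera call returned (one of the last four; its "shot" number tells which), for a name from the list of things; names that differ only in an ending like _2 or _b are one class to them, and where a whole thing is asked for, a point or a joint stands for the part that bears it (a point fixed in the world has none). Each returns a list of dicts, best first, with "conf" (0 to 1); they miss things now and then, are a little off and sometimes report something else, mostly with a low value. They report only what shows in the picture. A call takes as long as a camera call. They do not tell look-alikes from the thing itself.
- robot.boxes_of(picture, query): "centre" ([x, y, z] in m, in the coordinates of the camera as it stood for that picture, good to about 4 mm: the middle of the surface that is visible of it).
- robot.trace(picture, query): "region" (420x560 bool, what is visible of it).
The state is a dict: "time_s": time; "joint_positions": joint angles; "joint_vel": joint speeds; "effort": joint torques, N m; "ee_pos": TCP position; "tcp_rot": TCP orientation; "force": force on the tool from outside, world axes, zero at the start; "wrist_torque": the same for the moment, N m; "width": finger opening in m; "grip_force": force on a finger pad.
Only numpy, scipy, OpenCV 4.12 (cv2) and the standard library are available. Lean on these libraries where they do the work, as an engineer would, in place of code of your own. Each camera call takes 0.05 s, during which the arm holds its last target. There are 200 camera calls.

## Working session

There is one attempt and no reset: what is moved stays moved. The work goes in short steps, Python scripts to look and compute and a tool call to move; the robot and the scene stay as the last step left them, time stands still between calls to the robot, and variables do not carry over. Pictures are saved under pics/ and viewed, at most 14 in all, crops included, and the job is handed in when it is done.

Besides the shell and the picture viewer there is one more tool, called after "Emit:" by a JSON object that holds its "api" and its "payload", one argument or row to a line. play_rows: Moves the arm, as the interface text tells. Its arguments: {"type":"object","properties":{"motion":{"type":"array","items":{"type":"array"}},"force":{"type":"number"}},"required":["motion"]}

```bash
mkdir -p pics; ls; cat > h.py <<'E'
import numpy as np, cv2
from bench import robot
def snap(n,save=None):
    s=robot.snapshot(n)
    if save: cv2.imwrite('pics/'+save,s['frame'][:,:,::-1])
    return s
def ray(s,px):
    K=s['K'];k=s['k1'];d=np.array([(px[0]-K[0,2])/K[0,0],(px[1]-K[1,2])/K[1,1]])
    u=d.copy()
    for _ in range(20): u=d/(1+k*(u@u))
    return s['pose'][:3,:3]@np.array([u[0],u[1],1]), s['pose'][:3,3]
def onz(s,px,z):
    d,o=ray(s,px); return o+d*(z-o[2])/d[2]
def proj(s,p):
    P=np.linalg.inv(s['pose'])@np.append(p,1); u=P[:2]/P[2]; u=u*(1+s['k1']*(u@u))
    return s['K'][:2,:2]@u+s['K'][:2,2]
def world(s,c): return (s['pose']@np.append(c,1))[:3]
E
python3 - <<'E'
from h import *
for n in ['top','side']:
    s=snap(n,n+'0.png')
    print(n,s['pose'].round(3).tolist(),s['K'][0],s['k1'])
    for q in ['small_a','medium_a','large_a','lane_small','pointer','handwheel','wheel_grip','tape','dish','cup','jar','spatula','stage']:
        for b in robot.boxes_of(s,q):
            w=world(s,b['centre']); print(q,round(b['conf'],2),w.round(3),proj(s,w).round())
print(robot.get_state())
E
```

```text
pics
top [[0.008, -0.999, 0.047, 0.512], [-1.0, -0.007, 0.02, -0.059], [-0.02, -0.048, -0.999, 1.153], [0.0, 0.0, 0.0, 1.0]] [382.8192977   0.        281.675536 ] -0.021883211666265553
small_a 0.71 [ 0.35  -0.276  0.038] [365. 289.]
small_a 0.59 [ 0.443 -0.224  0.034] [346. 257.]
small_a 0.58 [0.502 0.242 0.022] [188. 235.]
small_a 0.54 [ 0.427 -0.302  0.037] [373. 263.]
small_a 0.52 [ 0.537 -0.209  0.037] [341. 224.]
medium_a 0.57 [ 0.633 -0.304  0.033] [373. 192.]
medium_a 0.53 [ 0.552 -0.317  0.043] [379. 220.]
large_a 0.68 [ 0.454 -0.401  0.033] [407. 253.]
large_a 0.4 [0.333 0.185 0.002] [208. 292.]
lane_small 0.41 [0.654 0.142 0.041] [221. 183.]
pointer 0.75 [0.517 0.054 0.018] [252. 231.]
handwheel 0.75 [0.655 0.145 0.042] [220. 183.]
handwheel 0.26 [ 0.456 -0.403  0.034] [408. 253.]
wheel_grip 0.73 [0.798 0.095 0.017] [239. 137.]
wheel_grip 0.6 [0.331 0.189 0.   ] [206. 292.]
wheel_grip 0.56 [0.656 0.148 0.046] [219. 183.]
wheel_grip 0.32 [ 0.763 -0.229  0.039] [348. 147.]
tape 0.63 [ 0.749 -0.112  0.019] [308. 153.]
dish 0.62 [0.803 0.093 0.016] [240. 135.]
cup 0.72 [ 0.765 
[... 1778 characters left out ...]
ime_s': 1.4, 'joint_positions': array([-1.22736584e+00,  2.76398368e-01, -2.64031524e-02,  1.26800827e+00,
       -4.66849728e-06,  1.46739752e+00]), 'joint_vel': array([-0.00046405, -0.00014154, -0.0004551 , -0.0013038 , -0.00121844,
        0.00087393]), 'effort': array([-4.01823663e-04, -4.45490634e+01,  2.95555115e+01,  1.09047196e-03,
       -1.23248751e-04,  1.18334117e-05]), 'ee_pos': array([ 0.27005528, -0.56363558,  0.19781282]), 'tcp_rot': array([-6.40550047e-06,  9.75146584e-01,  2.21560692e-01, -3.12363511e-06]), 'force': array([ 0.32436802, -0.45220557, -0.03399547]), 'wrist_torque': array([ 0.05615721, -0.00397684, -0.00557146]), 'grip_force': 0.0, 'width': 0.08546276837879499}
```

View pics/top0.png

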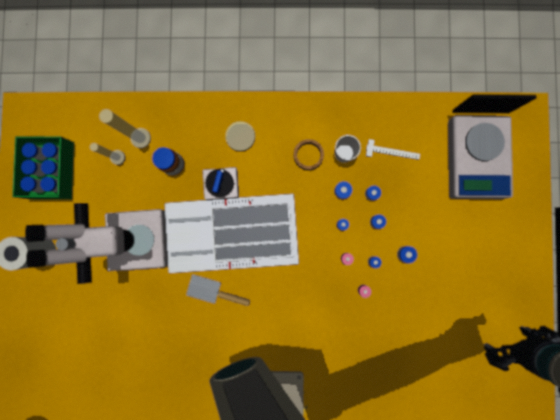

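View pics/side0.png

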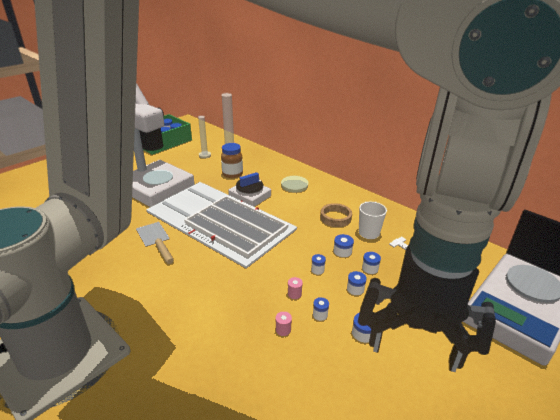

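The top view shows six blue-lidded pots: (344,190), (373,192), (343,225), (379,221), (408,254) and (375,262). The two pink look-alikes are at (347,259) and (365,291), and I'll leave them alone. The tray is around (250,232) and the wheel at (220,183). I'll measure lid sizes and check enlarged crops.

```bash
python3 - <<'E'
from h import *
s=snap('top'); f=s['frame']
hsv=cv2.cvtColor(f,cv2.COLOR_RGB2HSV)
def blobs(m,lo,tag):
    n,l,st,c=cv2.connectedComponentsWithStats(m.astype(np.uint8))
    for i in range(1,n):
        if st[i,4]>=lo:
            p=onz(s,c[i],0.036); 
            # px/m area
            dx=np.cross(onz(s,c[i]+[1,0],.036)-p,onz(s,c[i]+[0,1],.036)-p); A=abs(dx[2])*st[i,4]
            print(tag,c[i].round(1),st[i,4],p.round(4),'eqdiam mm',round(2000*np.sqrt(A/np.pi),1))
H,S,V=hsv[...,0],hsv[...,1],hsv[...,2]
blobs((H>100)&(H<130)&(S>120)&(V>60),20,'blue')
blobs(((H>165)|(H<5))&(S>120)&(V>90),2,'red/pink')
a=cv2.resize(f[185:280,155:305],None,fx=5,fy=5,interpolation=cv2.INTER_CUBIC)[:,:,::-1]
b=cv2.resize(f[175:305,325:425],None,fx=4.6,fy=4.6,interpolation=cv2.INTER_CUBIC)[:,:,::-1]
cv2.imwrite('pics/tray.png',a);cv2.imwrite('pics/pots.png',b)
E
```

```text
blue [ 28.7 149.8] 189 [0.7547 0.7291 0.036 ] eqdiam mm 47.8
blue [ 48.6 149.6] 185 [0.7552 0.6673 0.036 ] eqdiam mm 47.1
blue [163.5 158. ] 360 [0.7299 0.3165 0.036 ] eqdiam mm 64.2
blue [ 28.  166.7] 186 [0.7034 0.7292 0.036 ] eqdiam mm 47.3
blue [ 47.9 166.7] 179 [0.7034 0.6674 0.036 ] eqdiam mm 46.2
blue [216.8 181.2] 141 [0.6614 0.1562 0.036 ] eqdiam mm 39.7
blue [ 27.3 183.6] 191 [0.6521 0.7292 0.036 ] eqdiam mm 47.8
blue [ 47.1 183.7] 178 [0.652  0.6678 0.036 ] eqdiam mm 45.9
blue [487.9 185.1] 639 [ 0.6548 -0.6374  0.036 ] eqdiam mm 83.6
blue [342.9 189.9] 160 [ 0.6379 -0.2143  0.036 ] eqdiam mm 41.8
blue [373.  192.6] 117 [ 0.6304 -0.3019  0.036 ] eqdiam mm 35.7
blue [377.9 221.3] 113 [ 0.5468 -0.3159  0.036 ] eqdiam mm 34.9
blue [342.3 224.3] 63 [ 0.5372 -0.2125  0.036 ] eqdiam mm 26.0
blue [407.3 254.1] 171 [ 0.4522 -0.4005  0.036 ] eqdiam mm 42.6
blue [374.6 261.8] 71 [ 0.4294 -0.3059  0.036 ] eqdiam mm 27.4
red/pink [346.  253.5] 2 [ 0.4526 -0.2233  0.036 ] eqdiam mm 4.6
red/pink [342.3 257.3] 3 [ 0.4415 -0.2127  0.036 ] eqdiam mm 5.7
red/pink [343.5 260.5] 2 [ 0.4323 -0.2161  0.036 ] eqdiam mm 4.6
red/pink [361.3 288.8] 33 [ 0.3512 -0.2675  0.036 ] eqdiam mm 18.6
```

View pics/tray.png

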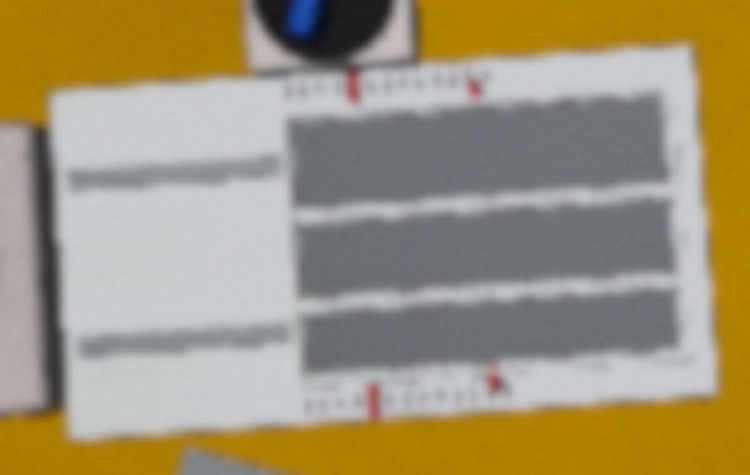

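View pics/pots.png

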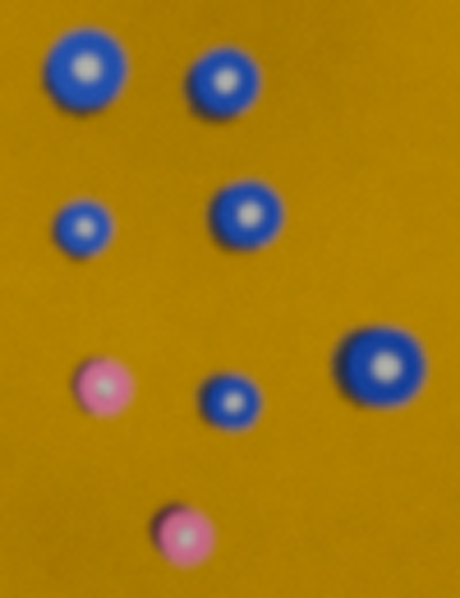

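The enlarged crops confirm the sizes:
- **Large:** (344,190) and (408,254)
- **Medium:** (373,192) and (378,221)
- **Small:** (343,224) and (375,262)

The pink pots are left alone. Next I'll measure pot centres and the lane geometry.

```bash
cat >> h.py <<'E'
def pots(s,lo=25):
    """lid centres (filled blue blobs) on z=.036 table pots"""
    hsv=cv2.cvtColor(s['frame'],cv2.COLOR_RGB2HSV);H,S,V=cv2.split(hsv)
    m=((H>100)&(H<130)&(S>110)&(V>50)).astype(np.uint8)
    cs,_=cv2.findContours(m,cv2.RETR_EXTERNAL,cv2.CHAIN_APPROX_NONE); out=[]
    for c in cs:
        k=np.zeros_like(m);cv2.drawContours(k,[c],-1,1,-1)
        if k.sum()<lo: continue
        ys,xs=np.nonzero(k); w=1.0
        dot=k.astype(bool)&(S<140); g=np.argwhere(dot)[:,::-1]
        wt=np.clip(255-S[dot].astype(float)-60,0,None)
        d=(g*wt[:,None]).sum(0)/wt.sum() if len(g) else None
        out.append((np.array([xs.mean(),ys.mean()]),d,2000*np.sqrt(k.sum()/np.pi)/1000))
    return out
E
python3 - <<'E'
from h import *
s=snap('top');t=snap('side')
for c,d,r in pots(s):
    if 325<c[0]<425: print('top',c.round(1),None if d is None else d.round(1),'blob',onz(s,c,.034)[:2].round(4),'dot',None if d is None else onz(s,d,.036)[:2].round(4),round(r,1))
for c,d,r in pots(t):
    if 290<c[0]<400 and 220<c[1]<350: print('side',c.round(1),'blob',onz(t,c,.034)[:2].round(4),'dot',None if d is None else onz(t,d,.036)[:2].round(4),round(r,1))
f=s['frame'];hsv=cv2.cvtColor(f,cv2.COLOR_RGB2HSV)
m=np.zeros(f.shape[:2],np.uint8);sub=(slice(195,268),slice(208,296))
g=f[sub].mean(2);m[sub]=((g<150)&(hsv[sub][...,1]<60)).astype(np.uint8)
n,l,st,c=cv2.connectedComponentsWithStats(m)
for i in range(1,n):
    if st[i,4]>300:
        r=cv2.minAreaRect(np.argwhere(l==i)[:,::-1].astype(np.float32))
        bp=np.array([onz(s,p,.014) for p in cv2.boxPoints(r)])
        print('lane',c[i].round(1),onz(s,c[i],.014).round(4),st[i,4],np.linalg.norm(np.diff(bp,axis=0),axis=1).round(3),[np.degrees(np.arctan2(*(bp[k+1]-bp[k])[1::-1])).round(1) for k in range(3)])
# wheel
for q in ['wheel_grip','handwheel']:
    for im in (s,t):
        for b in robot.trace(im,q)[:2]:
            y,x=np.nonzero(b['region']); print(q,im['shot'],round(b['conf'],2),len(x),x.mean().round(1),y.mean().round(1),x.min(),x.max(),y.min(),y.max(),onz(im,(x.mean(),y.mean()),.05).round(4))
p=[(155+374/5,185+402/5),(155+494/5,185+385/5)]
for q in p: print('red',onz(s,q,.014).round(4))
cv2.imwrite('pics/wheel.png',np.hstack([cv2.resize(f[160:210,190:250],None,fx=6.5,fy=6.5,interpolation=2),cv2.resize(t['frame'][160:210,220:280],None,fx=6.5,fy=6.5,interpolation=2)])[:,:,::-1])
E
```

```text
top [374.8 261.8] [375.4 261.5] blob [ 0.4293 -0.3069] dot [ 0.4302 -0.3084] 10.7
top [407.4 254.1] [408.3 254.1] blob [ 0.4521 -0.4016] dot [ 0.4524 -0.4034] 16.2
top [342.4 224.3] [342.6 224.2] blob [ 0.5372 -0.2131] dot [ 0.5376 -0.2134] 10.3
top [378.2 221.2] [379.  220.7] blob [ 0.5471 -0.3171] dot [ 0.5486 -0.3192] 13.4
top [373.1 192.5] [373.6 192.1] blob [ 0.631  -0.3027] dot [ 0.632  -0.3037] 13.5
top [343.1 189.7] [343.4 189.1] blob [ 0.6385 -0.215 ] dot [ 0.6403 -0.2158] 15.9
side [361.1 325.5] blob [ 0.4373 -0.4041] dot [ 0.431  -0.4099] 13.1
side [320.8 303.9] blob [ 0.4277 -0.3098] dot [ 0.426  -0.3111] 14.0
side [357.  278.3] blob [ 0.5458 -0.3206] dot [ 0.5441 -0.3216] 15.9
side [318.3 259.4] blob [ 0.5368 -0.2161] dot [ 0.5345 -0.2173] 11.7
side [371.6 257.9] blob [ 0.63   -0.3054] dot [ 0.6285 -0.3056] 14.7
side [343.5 240.9] blob [ 0.6374 -0.2175] dot [ 0.6352 -0.2179] 15.8
lane [250.  214.8] [0.564  0.0591 0.014 ] 1311 [0.225 0.054 0.225] [np.float64(-85.3), np.float64(-175.3), np.float64(94.7)]
lane [251.2 234.1] [0.5064 0.0549 0.014 ] 1113 [0.225 0.046 0.224] [np.float64(-85.5), np.float64(-175.5), np.float64(94.6)]
lane [252.4 250.8] [0.4569 0.0509 0.014 ] 916 [0.224 0.037 0.224] [np.float64(-85.9), np.float64(-176.0), np.float64(94.1)]
wheel_grip 4 0.97 664 218.6 182.7 205 233 169 196 [0.6552 0.1482 0.05  ]
wheel_grip 5 0.78 435 249.3 183.8 235 263 173 193 [0.6511 0.1409 0.05  ]
handwheel 4 0.57 600 218.7 182.5 206 232 169 196 [0.6559 0.1479 0.05  ]
handwheel 5 0.87 420 249.8 183.5 236 263 173 193 [0.6534 0.1412 0.05  ]
red [0.4131 0.1176 0.014 ]
red [0.4239 0.0463 0.014 ]
```

View pics/wheel.png

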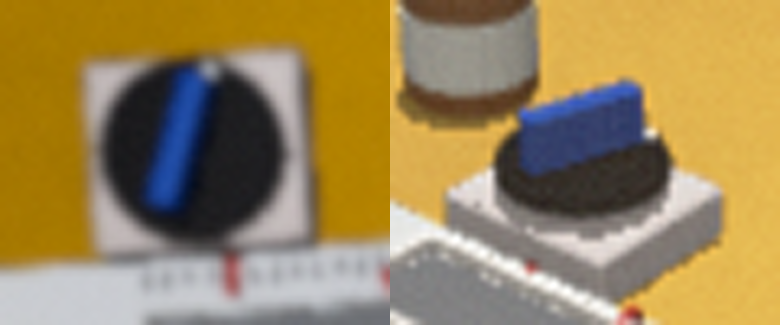

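Lane yaw is about 94.3° and the pots are located. Going for the large pot at (0.452, -0.402) first.

Emit:
{"api": "play_rows", "payload": {
  "motion": [
    [1,[0.607,0.54,-0.26],[0,0,-0.0099]],
    [1,[0.607,0.54,-0.26],[0,0,-0.0099]],
    [1,[0.607,0.54,-0.26],[0,0,-0.0099]],
    [1,[0.607,0.54,-0.26],[0,0,-0.0099]],
    [1,[0.607,0.54,-0.26],[0,0,-0.0099]],
    [1,[0.607,0.54,-0.26],[0,0,-0.0097]],
    [1,[0,0,0],[0,0,0]],
    [1,[0,0,0],[0,0,0]]
  ],
  "force": 30
}}

```text
time_s: 2.75
ee_pos: [0.4521, -0.4019, 0.12]
tcp_rot: [0.0, 0.999, 0.038, -0.0]
force: [0.3, -0.8, 0.3]
width: 0.0852
grip_force: 0.0
```

Emit:
{"api": "play_rows", "payload": {
  "motion": [
    [0.9,[0,0,-0.8],[0,0,0]],
    [0.9,[0,0,-0.8],[0,0,0]],
    [0.9,[0,0,-0.6],[0,0,0]],
    [0.8,[0,0,-0.16],[0,0,0]],
    [0,[0,0,0],[0,0,0]],
    [0,[0,0,0],[0,0,0]],
    [0,[0,0,0],[0,0,0]],
    [0,[0,0,0],[0,0,0]]
  ]
}}

```text
time_s: 3.75
ee_pos: [0.4527, -0.4022, 0.0028]
tcp_rot: [0.001, 0.999, 0.037, 0.001]
force: [0.1, 0.5, 0.1]
width: 0.0002
grip_force: 0.0
```

The fingers shut on nothing, so I need to look.

Emit:
{"api": "play_rows", "payload": {
  "motion": [
    [0,[0,0,0.8],[0,0,0]],
    [0,[0,0,0.8],[0,0,0]],
    [0,[0,0,0.8],[0,0,0]],
    [0,[0,0,0],[0,0,0]]
  ]
}}

```text
time_s: 4.25
ee_pos: [0.4547, -0.4043, 0.1266]
tcp_rot: [0.003, 0.999, 0.038, 0.003]
force: [0.7, 0.0, -0.8]
width: 0.0002
grip_force: 0.0
```

```bash
python3 - <<'E'
from h import *
s=snap('top');t=snap('side')
for n,im in (('top',s),('side',t)):
  for c,d,r in pots(im):
    p=onz(im,c,.034)
    if .25<p[0]<.75 and -.55<p[1]<-.1: print(n,c.round(1),'blob',p[:2].round(4),round(r,1))
cv2.imwrite('pics/a.png',np.hstack([cv2.resize(s['frame'][170:310,310:450],(420,420)),cv2.resize(t['frame'][220:400,250:430],(420,420))][:2])[:,:800,::-1])
E
```

```text
top [374.8 261.8] blob [ 0.4293 -0.3069] 10.7
top [406.2 253.3] blob [ 0.4546 -0.3981] 13.7
top [342.4 224.3] blob [ 0.5372 -0.2131] 10.3
top [378.1 221.2] blob [ 0.547 -0.317] 13.3
top [373.1 192.4] blob [ 0.6311 -0.3028] 13.5
top [343.1 189.8] blob [ 0.6384 -0.2152] 15.8
side [365.5 322.1] blob [ 0.4507 -0.4056] 22.0
side [320.8 303.9] blob [ 0.4277 -0.3098] 14.0
side [356.9 278.2] blob [ 0.5459 -0.3203] 15.8
side [318.3 259.4] blob [ 0.5368 -0.2161] 11.7
side [343.4 240.9] blob [ 0.6371 -0.2174] 15.7
```

View pics/a.png

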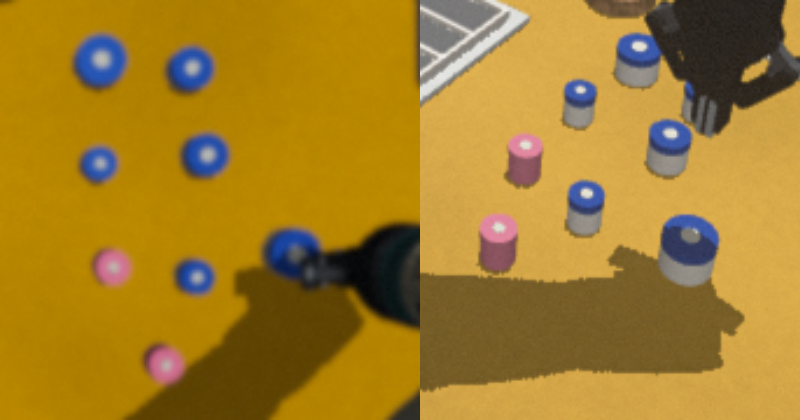

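```bash
python3 - <<'E'
from h import *
st=robot.get_state();print({k:np.round(v,4) for k,v in st.items()})
s=snap('top');t=snap('side')
for im in (s,t): print(proj(im,st['ee_pos']), proj(im,[.453,-.402,.036]),proj(im,[.453,-.402,.0]))
cv2.imwrite('pics/b.png',np.hstack([cv2.resize(s['frame'][210:310,370:490],(480,400)),cv2.resize(t['frame'][220:350,300:405],(310,400))])[:,:,::-1])
E
```

```text
{'time_s': np.float64(4.35), 'joint_positions': array([-0.833 ,  0.2888, -0.1741,  1.1067,  0.    ,  2.2336]), 'joint_vel': array([-0.0002,  0.02  , -0.0364,  0.0006,  0.0012, -0.0007]), 'effort': array([-2.70000e-03, -4.49279e+01,  2.90143e+01, -8.66000e-02,
        1.00000e-04, -1.00000e-04]), 'ee_pos': array([ 0.4524, -0.4018,  0.1224]), 'tcp_rot': array([5.000e-04, 9.993e-01, 3.750e-02, 4.000e-04]), 'force': array([-0.4923, -0.2406, -1.0744]), 'wrist_torque': array([-0.0287,  0.0449, -0.0434]), 'grip_force': np.float64(0.0), 'width': np.float64(0.0006)}
[417.68033757 255.87992147] [407.79158275 253.86103068] [404.07953149 253.19544983]
[370.14589596 288.7317761 ] [364.69626853 319.83319514] [362.497275   331.82932348]
```

View pics/b.png

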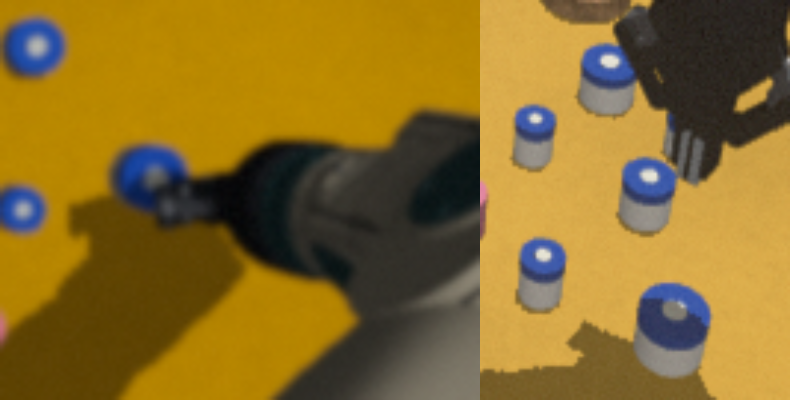

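```bash
cat >> h.py <<'E'
def tri(s,p,t,q):
    a,o=ray(s,p);b,r=ray(t,q);A=np.stack([a,-b],1);l=np.linalg.lstsq(A,r-o,rcond=None)[0]
    return (o+a*l[0]+r+b*l[1])/2, np.linalg.norm(o+a*l[0]-r-b*l[1])
E
python3 - <<'E'
from h import *
s=snap('top');t=snap('side')
print(tri(s,(414.5,261.3),t,(374.5,277)),tri(s,(408,254),t,(364.7,318)))
# dark pixels lowest in side near tip
for im,(x0,x1,y0,y1) in ((s,(400,450,240,285)),(t,(340,405,220,300))):
    g=im['frame'][y0:y1,x0:x1].astype(int); h=cv2.cvtColor(im['frame'],cv2.COLOR_RGB2HSV)[y0:y1,x0:x1]
    m=(h[...,1]<70)&(g.max(2)<140)
    ys,xs=np.nonzero(m); print(im['shot'],'leftmost',x0+xs.min(),y0+ys[xs==xs.min()].mean(),'lowest',y0+ys.max(),x0+xs[ys==ys.max()].mean())
    print('\n'.join(''.join('#' if v else '.' for v in r) for r in m[::2]))
E
```

```text
(array([ 0.44711785, -0.39506184,  0.15035247]), np.float64(0.025559375619527334)) (array([ 0.4529239 , -0.40121225,  0.04080132]), np.float64(0.00021882945411759797))
10 leftmost 400 255.33333333333334 lowest 278 448.0
..................................................
..................................................
..................................................
.....######.......................................
.#............#.....................#####.........
.................................#.##.#.........##
.........#......#.............#.#.###.........####
......######....#............##..###........######
.......#####...##########.#...#.####.......#######
#........##############...####.###........########
.##......###################.#...#........########
.....###################..#.####.#.......#########
.........##########..#####.#.............#########
..............................####.......#########
.............................###..#......#########
...............................####......#########
.................................#..#......######.
.............
[... 2271 characters left out ...]
.#...####...............................
........#........................................................
........#................#.......................................
........###.............#........................................
.......#####.###########.........................................
.......#####...........#.........................................
........##............#..........................................
.........#.......................................................
............##......#............................................
.................................................................
.................................................................
```

```bash
python3 - <<'E'
from h import *
from scipy.spatial.transform import Rotation as R
s=snap('top');t=snap('side')
a=R.from_quat([0.97514,0.22156,0,0]).as_matrix(); p=np.array([.27,-.564,.198])
for sg in (1,-1):
  q=p+a@np.array([0,sg*.0425,-.013]); print('start tips',proj(s,q).round(),proj(t,q).round())
st=robot.get_state();b=R.from_quat(np.roll(st['tcp_rot'],-1)).as_matrix()
T=st['ee_pos'];print(T,b.round(3).tolist())
o=cv2.resize(t['frame'][200:340,300:440],(560,560),interpolation=2).copy(); o2=cv2.resize(cv2.imread('pics/side0.png')[230:400,330:530][:,:,::-1],(480//2*2-240,204),interpolation=2)
def dot(im,img,q,x0,y0,k,col): 
    u=(proj(im,q)-[x0,y0]+.5)*k; cv2.circle(img,tuple(int(v) for v in u),3,col,-1)
for d,col in ((0,(255,0,0)),(-.019,(0,255,0)),(-.073,(255,0,255))): dot(t,o,T+b@[0,0,d],300,200,4,col)
o2=cv2.resize(cv2.imread('pics/side0.png')[260:400,340:480][:,:,::-1],(560,560),interpolation=2).copy()
for sg in (1,-1): dot(t,o2,p+a@np.array([0,sg*.0425,-.013]),340,260,4,(255,0,0))
dot(t,o2,p,340,260,4,(0,255,0))
cv2.imwrite('pics/c.png',cv2.resize(np.hstack([o,o2]),(800,400))[:,:,::-1])
E
```

```text
start tips [513. 326.] [443. 381.]
start tips [481. 342.] [376. 364.]
[ 0.45145392 -0.40091104  0.12042072] [[0.997, 0.075, -0.002], [0.075, -0.997, 0.002], [-0.002, -0.002, -1.0]]
```

View pics/c.png

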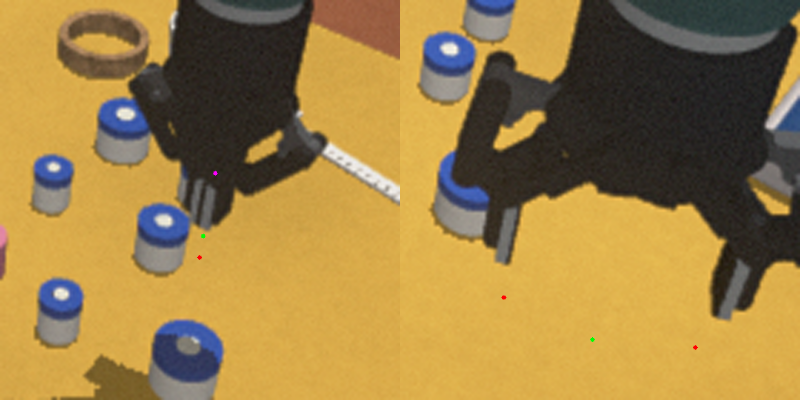

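The side view shows the drawn fingertips about 20 to 25 mm short of the reported TCP. I'll move over bare table and calibrate this by vision and contact.

Emit:
{"api": "play_rows", "payload": {
  "motion": [
    [0,[-0.17,0.94,0],[0,0,0]],
    [0,[-0.17,0.94,0],[0,0,0]],
    [0,[-0.17,0.94,0],[0,0,0]],
    [0,[-0.17,0.94,0],[0,0,0]],
    [0,[-0.17,0.94,0],[0,0,0]],
    [0,[-0.17,0.94,0],[0,0,0]],
    [0,[0,0,-0.75],[0,0,0]],
    [0,[0,0,-0.75],[0,0,0]]
  ]
}}

```text
time_s: 5.65
ee_pos: [0.4016, -0.1192, 0.0463]
tcp_rot: [0.0, 0.999, 0.038, 0.001]
force: [0.1, -0.9, 0.6]
width: 0.0001
grip_force: 0.0
```

Emit:
{"api": "play_rows", "payload": {
  "motion": [
    [0,[0,0,0],[0,0,0]],
    [0,[0,0,0],[0,0,0]],
    [0,[0,0,0],[0,0,0]]
  ]
}}

```text
time_s: 6.02
ee_pos: [0.4027, -0.1206, 0.0483]
tcp_rot: [0.001, 0.999, 0.037, 0.001]
force: [-0.2, -0.6, 0.5]
width: -0.0001
grip_force: 0.0
```

```bash
python3 - <<'E'
from h import *
s=snap('top');t=snap('side')
st=robot.get_state();T=st['ee_pos'];print(T,st['force'],st['tcp_rot'].round(4),st['width'])
L=[]
for im in (s,t):
    c=proj(im,T); x0,y0=int(c[0])-45,int(c[1])-65; x0=min(x0,470);print(c.round(1),x0,y0)
    o=cv2.resize(im['frame'][y0:y0+90,x0:x0+90],(400,400),interpolation=2).copy()
    u=(c-[x0,y0]+.5)*400/90; cv2.circle(o,tuple(int(v) for v in u),3,(255,0,0),-1)
    L.append(o)
cv2.imwrite('pics/d.png',np.hstack(L)[:,:,::-1])
E
```

```text
[ 0.40243722 -0.12041905  0.04811757] [-0.52698857  0.27678934  0.29663951] [6.000e-04 9.993e-01 3.720e-02 1.200e-03] 8.47995701964859e-05
[310.7 271. ] 265 205
[249.6 263.3] 204 198
```

View pics/d.png

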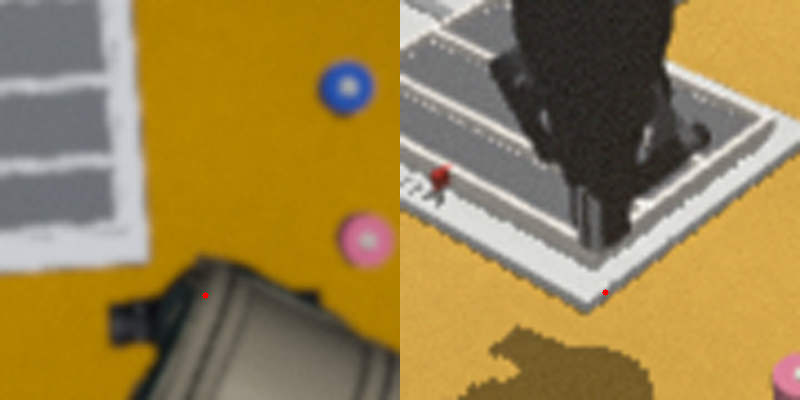

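Emit:
{"api": "play_rows", "payload": {
  "motion": [
    [0,[0,0,-0.5],[0,0,0]],
    [0,[0,0,-0.3],[0,0,0]],
    [0,[0,0,-0.1],[0,0,0]],
    [0,[0,0,0],[0,0,0]]
  ]
}}

```text
time_s: 6.62
ee_pos: [0.4014, -0.1198, 0.0021]
tcp_rot: [0.0, 0.999, 0.037, 0.0]
force: [-0.0, -0.0, -0.1]
width: -0.0002
grip_force: 0.0
```

Emit:
{"api": "play_rows", "payload": {
  "motion": [
    [0,[0,0,-0.1],[0,0,0]],
    [0,[0,0,0],[0,0,0]]
  ]
}}

```text
time_s: 6.88
ee_pos: [0.4013, -0.1197, -0.0031]
tcp_rot: [0.0, 0.999, 0.037, 0.0]
force: [0.3, -0.3, 0.2]
width: 0.0001
grip_force: 0.0
```

Emit:
{"api": "play_rows", "payload": {
  "motion": [
    [0,[0,0,-0.08],[0,0,0]],
    [0,[0,0,0],[0,0,0]]
  ]
}}

```text
time_s: 7.12
ee_pos: [0.4008, -0.1195, -0.0074]
tcp_rot: [-0.0, 0.999, 0.037, -0.0]
force: [-0.1, -0.6, -0.4]
width: -0.0004
grip_force: 0.0
```

Emit:
{"api": "play_rows", "payload": {
  "motion": [
    [0,[0,0,-0.08],[0,0,0]],
    [0,[0,0,0],[0,0,0]]
  ]
}}

```text
time_s: 7.38
ee_pos: [0.4008, -0.1195, -0.0115]
tcp_rot: [-0.0, 0.999, 0.037, -0.0]
force: [0.1, -0.5, -0.6]
width: 0.0004
grip_force: 0.0
```

Emit:
{"api": "play_rows", "payload": {
  "motion": [
    [0,[0,0,-0.08],[0,0,0]],
    [0,[0,0,0],[0,0,0]]
  ]
}}

```text
time_s: 7.62
ee_pos: [0.4008, -0.1195, -0.0155]
tcp_rot: [-0.0, 0.999, 0.037, -0.0]
force: [-0.4, -0.1, 0.4]
width: -0.0003
grip_force: 0.0
```

Emit:
{"api": "play_rows", "payload": {
  "motion": [
    [0,[0,0,-0.06],[0,0,0]],
    [0,[0,0,0],[0,0,0]]
  ]
}}

```text
time_s: 7.88
ee_pos: [0.4009, -0.1196, -0.0184]
tcp_rot: [-0.0, 0.999, 0.037, -0.0]
force: [-0.5, 0.3, 0.5]
width: -0.0001
grip_force: 0.0
```

Emit:
{"api": "play_rows", "payload": {
  "motion": [
    [0,[0,0,-0.06],[0,0,0]],
    [0,[0,0,0],[0,0,0]]
  ]
}}

```text
time_s: 8.12
ee_pos: [0.4009, -0.1196, -0.0214]
tcp_rot: [-0.0, 0.999, 0.037, -0.0]
force: [0.3, -0.2, 0.5]
width: 0.0001
grip_force: 0.0
```

Emit:
{"api": "play_rows", "payload": {
  "motion": [
    [0,[0,0,-0.06],[0,0,0]],
    [0,[0,0,0],[0,0,0]]
  ]
}}

```text
time_s: 8.38
ee_pos: [0.4009, -0.1195, -0.0244]
tcp_rot: [-0.0, 0.999, 0.037, -0.0]
force: [-1.1, 0.6, 0.9]
width: -0.0001
grip_force: 0.0
```

```bash
python3 - <<'E'
from h import *
s=snap('top');t=snap('side')
st=robot.get_state();T=st['ee_pos'];print(T,st['force'])
L=[]
for im in (s,t):
    c=proj(im,T); x0,y0=int(c[0])-45,int(c[1])-65;print(c.round(1),x0,y0)
    o=cv2.resize(im['frame'][y0:y0+90,x0:x0+90],(400,400),interpolation=2).copy()
    for z,col in ((T[2],(255,0,0)),(0,(0,255,0))):
        u=(proj(im,[T[0],T[1],z])-[x0,y0]+.5)*400/90; cv2.circle(o,tuple(int(v) for v in u),3,col,-1)
    L.append(o)
cv2.imwrite('pics/e.png',np.hstack(L)[:,:,::-1])
E
```

```text
[ 0.40109127 -0.119608   -0.02423894] [ 0.62697622 -0.24486869 -0.23481614]
[309.1 269.1] 264 204
[249.8 286.5] 204 221
```

View pics/e.png

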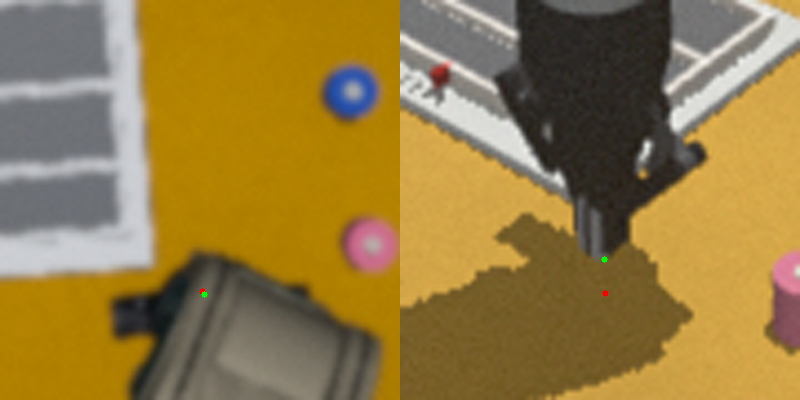

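Emit:
{"api": "play_rows", "payload": {
  "motion": [
    [0,[0,0,-0.04],[0,0,0]],
    [0,[0,0,0],[0,0,0]]
  ]
}}

```text
time_s: 8.72
ee_pos: [0.401, -0.1196, -0.0263]
tcp_rot: [-0.0, 0.999, 0.037, -0.0]
force: [-0.5, -0.0, 0.1]
width: 0.0
grip_force: 0.0
```

Emit:
{"api": "play_rows", "payload": {
  "motion": [
    [0,[0,0,-0.04],[0,0,0]],
    [0,[0,0,0],[0,0,0]]
  ]
}}

```text
time_s: 8.98
ee_pos: [0.401, -0.1196, -0.0283]
tcp_rot: [-0.0, 0.999, 0.037, -0.0]
force: [0.1, 0.1, 0.0]
width: -0.0002
grip_force: 0.0
```

Emit:
{"api": "play_rows", "payload": {
  "motion": [
    [0,[0,0,-0.03],[0,0,0]],
    [0,[0,0,0],[0,0,0]]
  ]
}}

```text
time_s: 9.22
ee_pos: [0.401, -0.1196, -0.0298]
tcp_rot: [-0.0, 0.999, 0.037, -0.0]
force: [0.0, -0.9, -1.0]
width: -0.0001
grip_force: 0.0
```

Emit:
{"api": "play_rows", "payload": {
  "motion": [
    [0,[0,0,-0.03],[0,0,0]],
    [0,[0,0,0],[0,0,0]]
  ]
}}

```text
time_s: 9.48
ee_pos: [0.401, -0.1196, -0.0313]
tcp_rot: [-0.0, 0.999, 0.037, -0.0]
force: [0.6, 0.3, -0.3]
width: -0.0
grip_force: 0.0
```

Emit:
{"api": "play_rows", "payload": {
  "motion": [
    [0,[0,0,-0.03],[0,0,0]],
    [0,[0,0,0],[0,0,0]]
  ]
}}

```text
time_s: 9.72
ee_pos: [0.401, -0.1196, -0.0328]
tcp_rot: [-0.0, 0.999, 0.037, -0.0]
force: [0.1, -0.5, 0.6]
width: -0.0002
grip_force: 0.0
```

Emit:
{"api": "play_rows", "payload": {
  "motion": [
    [0,[0,0,-0.03],[0,0,0]],
    [0,[0,0,0],[0,0,0]]
  ]
}}

```text
time_s: 9.98
ee_pos: [0.4013, -0.1197, -0.0335]
tcp_rot: [0.0, 0.999, 0.037, -0.0]
force: [-1.9, 0.3, 8.8]
width: 0.0001
grip_force: 4.2
```

Emit:
{"api": "play_rows", "payload": {
  "motion": [
    [0,[0,0,-0.03],[0,0,0]],
    [0,[0,0,0],[0,0,0]]
  ]
}}

```text
time_s: 10.22
ee_pos: [0.4013, -0.1198, -0.0336]
tcp_rot: [0.0, 0.999, 0.037, -0.0]
force: [-6.6, 2.7, 25.2]
width: 0.0004
grip_force: 12.6
```

```bash
python3 - <<'E'
from h import *
t=snap('side')
st=robot.get_state();T=st['ee_pos'];print(T,st['force'],st['effort'].round(2))
c=proj(t,[T[0],T[1],0]); x0,y0=int(c[0])-25,int(c[1])-40;print(c.round(1),x0,y0)
o=cv2.resize(t['frame'][y0:y0+60,x0:x0+60],(500,500),interpolation=2).copy()
u=(c-[x0,y0]+.5)*500/60; cv2.circle(o,tuple(int(v) for v in u),3,(0,255,0),-1)
cv2.imwrite('pics/f.png',o[:,:,::-1])
E
```

```text
[ 0.4012896  -0.11973433 -0.03357269] [-6.73076512  3.37233879 24.89177161] [ -0.37 -20.94  17.55  -2.9    0.08  -0.  ]
[249.6 278.9] 224 238
```

View pics/f.png

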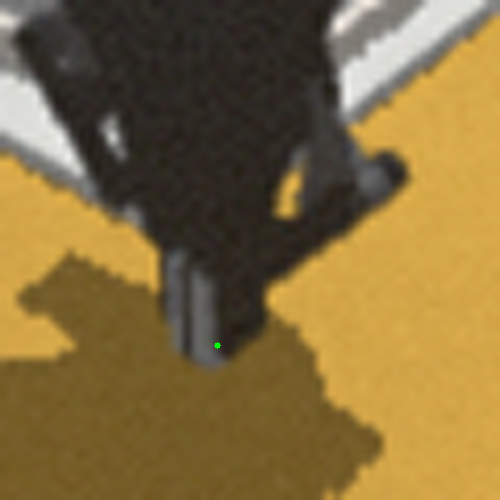

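Contact came at a reported z of -0.0335, while the side view shows xy is right. So the true fingertip height is the reported z plus 33.5 mm. I'll correct for this and retry the large pot.

Emit:
{"api": "play_rows", "payload": {
  "motion": [
    [0.9,[0,0,0.9],[0,0,0]],
    [0.9,[0,0,0.8],[0,0,0]],
    [0.9,[0,0,0.8],[0,0,0]],
    [0.9,[0.25,-0.94,0],[0,0,0]],
    [0.9,[0.25,-0.94,0],[0,0,0]],
    [0.9,[0.25,-0.94,0],[0,0,0]],
    [0.9,[0.25,-0.94,0],[0,0,0]],
    [0.9,[0.02,-0.94,0],[0,0,0]]
  ]
}}

```text
time_s: 11.28
ee_pos: [0.4528, -0.3564, 0.0891]
tcp_rot: [0.0, 0.999, 0.038, 0.0]
force: [1.1, 0.0, -0.4]
width: 0.077
grip_force: 0.0
```

Emit:
{"api": "play_rows", "payload": {
  "motion": [
    [0.9,[0,-0.94,0],[0,0,0]],
    [0.9,[0,0,0],[0,0,0]],
    [0.9,[0,0,0],[0,0,0]]
  ]
}}

```text
time_s: 11.65
ee_pos: [0.4516, -0.401, 0.0887]
tcp_rot: [-0.001, 0.999, 0.037, -0.0]
force: [0.3, 0.0, -0.1]
width: 0.0766
grip_force: 0.0
```

Emit:
{"api": "play_rows", "payload": {
  "motion": [
    [0.9,[0,0,-0.9],[0,0,0]],
    [0.9,[0,0,-0.8],[0,0,0]],
    [0.9,[0,0,-0.5],[0,0,0]],
    [0.9,[0,0,-0.18],[0,0,0]],
    [0,[0,0,0],[0,0,0]],
    [0,[0,0,0],[0,0,0]],
    [0,[0,0,0],[0,0,0]],
    [0,[0,0,0],[0,0,0]]
  ]
}}

```text
time_s: 12.65
ee_pos: [0.4531, -0.4025, -0.0282]
tcp_rot: [0.001, 0.999, 0.037, 0.001]
force: [0.2, -0.0, 5.6]
width: 0.0469
grip_force: 31.4
```

Emit:
{"api": "play_rows", "payload": {
  "motion": [
    [0,[0,0,0.6],[0,0,0]],
    [0,[0,0,0.9],[0,0,0]],
    [0,[0,0,0.9],[0,0,0]],
    [0,[0.2,0.92,0],[0,0,0]],
    [0,[0.2,0.92,0],[0,0,0]],
    [0,[0.2,0.92,0],[0,0,0]],
    [0,[0.2,0.92,0],[0,0,0]],
    [0,[0.2,0.92,0],[0,0,0]]
  ]
}}

```text
time_s: 13.65
ee_pos: [0.5022, -0.1703, 0.0904]
tcp_rot: [0.0, 0.999, 0.037, 0.0]
force: [1.2, 0.2, -0.7]
width: 0.0471
grip_force: 31.1
```

Emit:
{"api": "play_rows", "payload": {
  "motion": [
    [0,[0.2,0.92,0],[0,0,0]],
    [0,[0.2,0.92,0],[0,0,0]],
    [0,[0.2,0.92,0],[0,0,0]],
    [0,[0.2,0.92,0],[0,0,0]],
    [0,[0.2,0.92,0],[0,0,0]],
    [0,[0.17,0.91,0],[0,0,0]],
    [0,[0,0,0],[0,0,0]],
    [0,[0,0,0],[0,0,0]]
  ]
}}

```text
time_s: 14.65
ee_pos: [0.5602, 0.1036, 0.0901]
tcp_rot: [0.0, 0.999, 0.037, -0.0]
force: [0.1, -0.2, -0.6]
width: 0.0468
grip_force: 31.2
```

Emit:
{"api": "play_rows", "payload": {
  "motion": [
    [0,[0,0,-0.8],[0,0,0]],
    [0,[0,0,-0.7],[0,0,0]],
    [0,[0,0,-0.4],[0,0,0]],
    [0,[0,0,-0.14],[0,0,0]],
    [0,[0,0,0],[0,0,0]]
  ]
}}

```text
time_s: 15.28
ee_pos: [0.56, 0.1023, -0.0103]
tcp_rot: [0.0, 0.999, 0.036, -0.001]
force: [-2.8, -0.4, 5.7]
width: 0.0468
grip_force: 31.7
```

Emit:
{"api": "play_rows", "payload": {
  "motion": [
    [0,[0,0,-0.04],[0,0,0]],
    [0,[0,0,0],[0,0,0]]
  ]
}}

```text
time_s: 15.52
ee_pos: [0.5602, 0.1023, -0.0104]
tcp_rot: [0.0, 0.999, 0.036, -0.0]
force: [-7.4, -0.8, 19.8]
width: 0.0471
grip_force: 33.1
```

```bash
python3 - <<'E'
from h import *
t=snap('side');s=snap('top')
c=proj(t,[.56,.104,.03]);x0,y0=int(c[0])-50,int(c[1])-40
o=cv2.resize(t['frame'][y0:y0+80,x0:x0+100],(500,400),interpolation=2)
c=proj(s,[.56,.104,.03]);x0,y0=int(c[0])-30,int(c[1])-40
o2=cv2.resize(s['frame'][y0:y0+80,x0:x0+60],(300,400),interpolation=2)
cv2.imwrite('pics/g.png',np.hstack([o,o2])[:,:,::-1])
E
```

```text
(no output)
```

View pics/g.png

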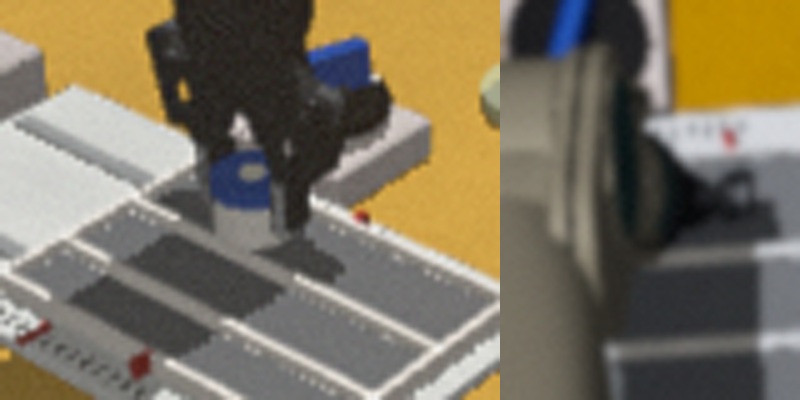

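Emit:
{"api": "play_rows", "payload": {
  "motion": [
    [0,[0,0,0.04],[0,0,0]],
    [0.75,[0,0,0],[0,0,0]],
    [0.75,[0,0,0],[0,0,0]],
    [0.75,[0,0,0],[0,0,0]],
    [0.75,[0,0,0.4],[0,0,0]],
    [0.75,[0,0,0.8],[0,0,0]],
    [0.75,[0,0,0.88],[0,0,0]],
    [0.75,[0.09,-0.94,0],[0,0,0]]
  ]
}}

```text
time_s: 16.62
ee_pos: [0.569, 0.0585, 0.0966]
tcp_rot: [-0.0, 0.999, 0.04, 0.004]
force: [1.6, -0.4, -0.3]
width: 0.0642
grip_force: 0.0
```

Emit:
{"api": "play_rows", "payload": {
  "motion": [
    [0.75,[0.25,-0.94,0],[0,0,0]],
    [0.75,[0.25,-0.94,0],[0,0,0]],
    [0.75,[0.25,-0.94,0],[0,0,0]],
    [0.75,[0.25,-0.94,0],[0,0,0]],
    [0.75,[0.25,-0.94,0],[0,0,0]],
    [0.75,[0.25,-0.74,0],[0,0,0]],
    [0.75,[0,0,0],[0,0,0]]
  ]
}}

```text
time_s: 17.5
ee_pos: [0.641, -0.2182, 0.0918]
tcp_rot: [0.0, 0.999, 0.036, 0.0]
force: [-0.3, 0.1, 0.6]
width: 0.064
grip_force: 0.0
```

```bash
cat >> h.py <<'E'
def report(ex=''):
    s=robot.snapshot('top');t=robot.snapshot('side');st=robot.get_state();print(st['time_s'],st['ee_pos'].round(4))
    A=[(c,r) for c,d,r in pots(s)];B=[(c,r) for c,d,r in pots(t)]
    for c,r in A:
        p=onz(s,c,.034)
        if .38<p[0]<.72 and -.55<p[1]<.25:
            best=min(((tri(s,c,t,q)[1],tuple(tri(s,c,t,q)[0].round(4)),round(tri(s,c,t,q)[1],4)) for q,_ in B))
            print('top',c.round(1),'table',p[:2].round(4),'tray',onz(s,c,.051)[:2].round(4),round(r,1),'tri',best[1:])
    return s,t
E
python3 - <<'E'
from h import *
s,t=report()
c=proj(t,[.56,.104,.03]);x0,y0=int(c[0])-50,int(c[1])-40
o=cv2.resize(t['frame'][y0:y0+80,x0:x0+100],(500,400),interpolation=2)
c=proj(s,[.56,.104,.03]);x0,y0=int(c[0])-30,int(c[1])-40
o2=cv2.resize(s['frame'][y0:y0+80,x0:x0+60],(300,400),interpolation=2)
cv2.imwrite('pics/h.png',np.hstack([o,o2])[:,:,::-1])
E
```

```text
17.6 [ 0.6396 -0.215   0.0916]
top [233.5 215.6] table [0.5604 0.1055] tray [0.5597 0.103 ] 17.4 tri ((np.float64(0.5599), np.float64(0.103), np.float64(0.0502)), np.float64(0.0003))
top [338.5 192.5] table [ 0.6304 -0.2016] tray [ 0.6286 -0.1994] 6.3 tri ((np.float64(0.6363), np.float64(-0.2089), np.float64(0.029)), np.float64(0.0168))
top [216.8 181.2] table [0.6616 0.1566] tray [0.6593 0.1534] 14.0 tri ((np.float64(0.6585), np.float64(0.1518), np.float64(0.0581)), np.float64(0.0005))
```

View pics/h.png

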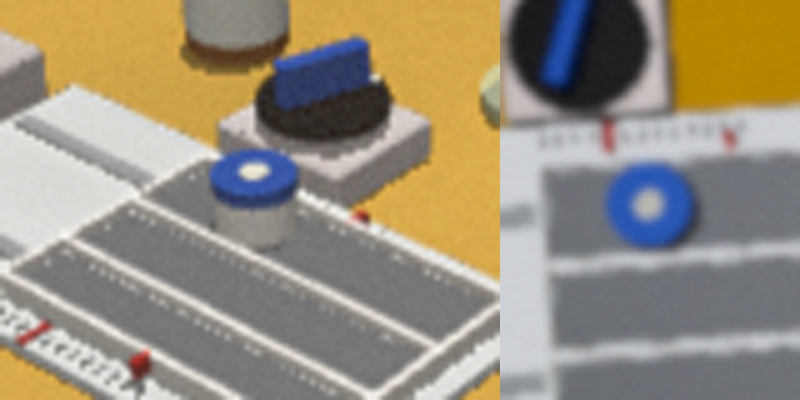

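The large pot stands upright and centred in the wide lane, and triangulation gives a floor height of about 18 mm. Now the second large pot.

Emit:
{"api": "play_rows", "payload": {
  "motion": [
    [0.75,[0,0,-0.85],[0,0,0]],
    [0.75,[0,0,-0.8],[0,0,0]],
    [0.75,[0,0,-0.5],[0,0,0]],
    [0.75,[0,0,-0.18],[0,0,0]],
    [0,[0,0,0],[0,0,0]],
    [0,[0,0,0],[0,0,0]],
    [0,[0,0,0],[0,0,0]],
    [0,[0,0,0],[0,0,0]]
  ]
}}

```text
time_s: 18.6
ee_pos: [0.6407, -0.2154, -0.0233]
tcp_rot: [0.0, 0.999, 0.037, 0.001]
force: [0.2, 0.8, -1.3]
width: 0.0469
grip_force: 31.7
```

Emit:
{"api": "play_rows", "payload": {
  "motion": [
    [0,[0,0,0.6],[0,0,0]],
    [0,[0,0,0.85],[0,0,0]],
    [0,[0,0,0.85],[0,0,0]],
    [0,[-0.29,0.92,0],[0,0,0]],
    [0,[-0.29,0.92,0],[0,0,0]],
    [0,[-0.29,0.92,0],[0,0,0]],
    [0,[-0.29,0.92,0],[0,0,0]],
    [0,[-0.29,0.92,0],[0,0,0]]
  ]
}}

```text
time_s: 19.6
ee_pos: [0.5673, 0.0162, 0.0913]
tcp_rot: [-0.0, 0.999, 0.037, 0.0]
force: [0.3, -0.2, 0.0]
width: 0.0472
grip_force: 31.8
```

Emit:
{"api": "play_rows", "payload": {
  "motion": [
    [0,[0,0,0],[0,0,0]],
    [0,[0,0,0],[0,0,0]],
    [0,[0,0,-0.8],[0,0,0]],
    [0,[0,0,-0.7],[0,0,0]],
    [0,[0,0,-0.3],[0,0,0]],
    [0,[0,0,-0.06],[0,0,0]],
    [0,[0,0,0],[0,0,0]],
    [0,[0,0,0],[0,0,0]]
  ]
}}

```text
time_s: 20.6
ee_pos: [0.5692, 0.0146, -0.0007]
tcp_rot: [0.0, 0.999, 0.037, 0.001]
force: [0.1, -0.0, -0.6]
width: 0.0473
grip_force: 31.8
```

Emit:
{"api": "play_rows", "payload": {
  "motion": [
    [0,[0,0,-0.08],[0,0,0]],
    [0,[0,0,-0.03],[0,0,0]],
    [0,[0,0,0],[0,0,0]]
  ]
}}

```text
time_s: 20.98
ee_pos: [0.5684, 0.0148, -0.0064]
tcp_rot: [0.0, 0.999, 0.037, 0.001]
force: [-1.8, -0.4, 6.7]
width: 0.0474
grip_force: 32.6
```

Emit:
{"api": "play_rows", "payload": {
  "motion": [
    [0.7,[0,0,0],[0,0,0]],
    [0.7,[0,0,0],[0,0,0]],
    [0.7,[0,0,0],[0,0,0]],
    [0.7,[0,0,0.4],[0,0,0]],
    [0.7,[0,0,0.8],[0,0,0]],
    [0.7,[0,0,0.8],[0,0,0]],
    [0.7,[0.18,-0.91,0],[0,0,0]],
    [0.7,[0.18,-0.91,0],[0,0,0]]
  ]
}}

```text
time_s: 21.98
ee_pos: [0.5865, -0.0768, 0.0933]
tcp_rot: [0.0, 0.999, 0.038, 0.001]
force: [-0.2, -0.1, -0.1]
width: 0.0598
grip_force: 0.0
```

Emit:
{"api": "play_rows", "payload": {
  "motion": [
    [0.7,[0.18,-0.91,0],[0,0,0]],
    [0.7,[0.18,-0.91,0],[0,0,0]],
    [0.7,[0.18,-0.91,0],[0,0,0]],
    [0.7,[0,0,0],[0,0,0]]
  ]
}}

```text
time_s: 22.48
ee_pos: [0.6134, -0.2161, 0.0921]
tcp_rot: [0.001, 0.999, 0.035, 0.001]
force: [-0.2, 0.9, 0.1]
width: 0.06
grip_force: 0.0
```

```bash
python3 - <<'E'
from h import *
report()
E
```

```text
22.575 [ 0.6122 -0.2127  0.0918]
top [233.5 215.6] table [0.5604 0.1055] tray [0.5597 0.103 ] 17.4 tri ((np.float64(0.5599), np.float64(0.1031), np.float64(0.0499)), np.float64(0.0004))
top [264.  213.1] table [0.5684 0.0162] tray [0.5675 0.0151] 17.3 tri ((np.float64(0.5677), np.float64(0.015), np.float64(0.0505)), np.float64(0.0004))
top [216.8 181.2] table [0.6616 0.1565] tray [0.6593 0.1532] 14.0 tri ((np.float64(0.6585), np.float64(0.1517), np.float64(0.0582)), np.float64(0.0003))
```

```bash
cat >> h.py <<'E'
def side():
    t=robot.snapshot('side')
    for c,d,r in pots(t):
        p=onz(t,c,.033)
        if .38<p[0]<.72 and -.55<p[1]<.25: print('side',c.round(1),p[:2].round(4),round(r,1))
E
python3 -c "
from h import *
side()"
```

```text
side [320.7 303.9] [ 0.4282 -0.3092] 14.1
side [356.8 278.1] [ 0.5471 -0.3193] 15.8
side [318.3 259.7] [ 0.5369 -0.2162] 11.5
side [371.6 257.9] [ 0.6312 -0.3049] 14.6
side [259.2 210.9] [0.5861 0.0337] 14.3
side [235.3 200. ] [0.5779 0.1238] 14.0
side [248.6 179.3] [0.6888 0.1843] 14.9
```

Emit:
{"api": "play_rows", "payload": {
  "motion": [
    [0.7,[0.19,-0.89,0],[0,0,0]],
    [0.7,[0.19,-0.89,0],[0,0,0]],
    [0.7,[0,0,0],[0,0,0]],
    [0.7,[0,0,0],[0,0,0]]
  ]
}}

```text
time_s: 23.12
ee_pos: [0.6311, -0.3, 0.0919]
tcp_rot: [-0.001, 0.999, 0.038, -0.001]
force: [0.7, 0.6, 0.7]
width: 0.0597
grip_force: 0.0
```

Nothing has moved. Picking the medium pot at (0.632, -0.303).

Emit:
{"api": "play_rows", "payload": {
  "motion": [
    [0.7,[0,-0.04,-0.85],[0,0,0]],
    [0.7,[0,0,-0.8],[0,0,0]],
    [0.7,[0,0,-0.5],[0,0,0]],
    [0.7,[0,0,-0.18],[0,0,0]],
    [0,[0,0,0],[0,0,0]],
    [0,[0,0,0],[0,0,0]],
    [0,[0,0,0],[0,0,0]],
    [0,[0,0,0],[0,0,0]]
  ]
}}

```text
time_s: 24.12
ee_pos: [0.6322, -0.304, -0.0233]
tcp_rot: [0.0, 0.999, 0.037, 0.001]
force: [-0.3, 0.2, -0.8]
width: 0.0391
grip_force: 30.9
```

Emit:
{"api": "play_rows", "payload": {
  "motion": [
    [0,[0,0,0.6],[0,0,0]],
    [0,[0,0,0.85],[0,0,0]],
    [0,[0,0,0.85],[0,0,0]],
    [0,[-0.29,0.9,0],[0,0,0]],
    [0,[-0.29,0.9,0],[0,0,0]],
    [0,[-0.29,0.9,0],[0,0,0]],
    [0,[-0.29,0.9,0],[0,0,0]],
    [0,[-0.29,0.9,0],[0,0,0]]
  ]
}}

```text
time_s: 25.12
ee_pos: [0.5587, -0.0774, 0.0913]
tcp_rot: [0.0, 0.999, 0.037, 0.0]
force: [-0.1, 0.6, -0.1]
width: 0.039
grip_force: 31.0
```

Emit:
{"api": "play_rows", "payload": {
  "motion": [
    [0,[-0.29,0.9,0],[0,0,0]],
    [0,[-0.29,0.9,0],[0,0,0]],
    [0,[-0.29,0.9,0],[0,0,0]],
    [0,[-0.26,0.87,0],[0,0,0]],
    [0,[0,0,0],[0,0,0]],
    [0,[0,0,0],[0,0,0]],
    [0,[0,0,0],[0,0,0]]
  ]
}}

```text
time_s: 26.0
ee_pos: [0.5033, 0.0989, 0.091]
tcp_rot: [0.0, 0.999, 0.037, 0.0]
force: [-0.4, -0.6, -0.4]
width: 0.0391
grip_force: 31.0
```

Emit:
{"api": "play_rows", "payload": {
  "motion": [
    [0,[0,0,-0.8],[0,0,0]],
    [0,[0,0,-0.7],[0,0,0]],
    [0,[0,0,-0.3],[0,0,0]],
    [0,[0,0,-0.08],[0,0,0]],
    [0,[0,0,-0.03],[0,0,0]],
    [0,[0,0,0],[0,0,0]],
    [0,[0,0,0],[0,0,0]]
  ]
}}

```text
time_s: 26.88
ee_pos: [0.5036, 0.0999, -0.0037]
tcp_rot: [-0.0, 0.999, 0.037, 0.001]
force: [-0.5, -0.5, -0.9]
width: 0.039
grip_force: 31.0
```

Emit:
{"api": "play_rows", "payload": {
  "motion": [
    [0,[0,0,-0.03],[0,0,0]],
    [0,[0,0,0],[0,0,0]]
  ]
}}

```text
time_s: 27.12
ee_pos: [0.5033, 0.1, -0.0057]
tcp_rot: [-0.0, 0.999, 0.037, 0.001]
force: [-0.4, 0.2, 1.9]
width: 0.0387
grip_force: 31.4
```

Emit:
{"api": "play_rows", "payload": {
  "motion": [
    [0.65,[0,0,0],[0,0,0]],
    [0.65,[0,0,0],[0,0,0]],
    [0.65,[0,0,0],[0,0,0]],
    [0.65,[0,0,0.4],[0,0,0]],
    [0.65,[0,0,0.8],[0,0,0]],
    [0.65,[0,0,0.75],[0,0,0]],
    [0.65,[0.1,-0.93,0],[0,0,0]],
    [0.65,[0.1,-0.93,0],[0,0,0]]
  ]
}}

```text
time_s: 28.12
ee_pos: [0.5134, 0.0062, 0.0923]
tcp_rot: [0.0, 0.999, 0.038, 0.001]
force: [0.3, -1.0, 0.1]
width: 0.0555
grip_force: 0.0
```

Emit:
{"api": "play_rows", "payload": {
  "motion": [
    [0.65,[0.1,-0.93,0],[0,0,0]],
    [0.65,[0.1,-0.93,0],[0,0,0]],
    [0.65,[0.1,-0.93,0],[0,0,0]],
    [0.65,[0.1,-0.93,0],[0,0,0]],
    [0.65,[0.1,-0.93,0],[0,0,0]],
    [0.65,[0.1,-0.93,0],[0,0,0]],
    [0.65,[0,0,0],[0,0,0]]
  ]
}}

```text
time_s: 29.0
ee_pos: [0.5432, -0.2756, 0.0913]
tcp_rot: [0.001, 0.999, 0.035, 0.001]
force: [-0.3, 1.1, -0.1]
width: 0.0555
grip_force: 0.0
```

```bash
python3 - <<'E'
from h import *
report();side()
E
```

```text
29.1 [ 0.5421 -0.2722  0.0909]
top [234.1 235.1] table [0.5032 0.1032] tray [0.5033 0.1007] 14.7 tri ((np.float64(0.5037), np.float64(0.1006), np.float64(0.05)), np.float64(0.0009))
top [342.4 224.3] table [ 0.5374 -0.213 ] tray [ 0.537  -0.2107] 10.3 tri ((np.float64(0.5409), np.float64(-0.2329), np.float64(-0.1081)), np.float64(0.0007))
top [233.5 215.6] table [0.5604 0.1055] tray [0.5597 0.103 ] 17.4 tri ((np.float64(0.5598), np.float64(0.1031), np.float64(0.0501)), np.float64(0.0002))
top [263.9 213.1] table [0.5683 0.0164] tray [0.5675 0.0153] 17.2 tri ((np.float64(0.5676), np.float64(0.0151), np.float64(0.0505)), np.float64(0.0004))
top [216.8 181.3] table [0.6615 0.1565] tray [0.6592 0.1533] 14.2 tri ((np.float64(0.6584), np.float64(0.1517), np.float64(0.0582)), np.float64(0.0005))
side [320.9 304.2] [ 0.428  -0.3099] 14.0
side [356.9 278.3] [ 0.5469 -0.3199] 15.7
side [318.2 259.4] [ 0.5374 -0.2155] 11.8
side [259.2 210.9] [0.5861 0.0337] 14.3
side [220.6 208.3] [0.5198 0.1208] 12.3
side [235.2 200.1] [0.5775 0.1234] 14.0
side [248.6 179.3] [0.6888 0.1843] 14.9
```

Emit:
{"api": "play_rows", "payload": {
  "motion": [
    [0.65,[0.11,-0.91,0],[0,0,0]],
    [0.65,[0,0,-0.5],[0,0,0]],
    [0.65,[0,0,-0.85],[0,0,0]],
    [0.65,[0,0,-0.8],[0,0,0]],
    [0.65,[0,0,-0.18],[0,0,0]],
    [0,[0,0,0],[0,0,0]],
    [0,[0,0,0],[0,0,0]],
    [0,[0,0,0],[0,0,0]]
  ]
}}

```text
time_s: 30.15
ee_pos: [0.5495, -0.3185, -0.0234]
tcp_rot: [0.001, 0.999, 0.038, 0.001]
force: [0.5, -0.3, -0.8]
width: 0.0391
grip_force: 32.1
```

Emit:
{"api": "play_rows", "payload": {
  "motion": [
    [0,[0,0,0],[0,0,0]]
  ]
}}

```text
time_s: 30.28
ee_pos: [0.5488, -0.3181, -0.0241]
tcp_rot: [0.001, 0.999, 0.037, 0.001]
force: [-0.5, 0.3, -0.8]
width: 0.0389
grip_force: 32.1
```

Emit:
{"api": "play_rows", "payload": {
  "motion": [
    [0,[0,0,0.6],[0,0,0]],
    [0,[0,0,0.85],[0,0,0]],
    [0,[0,0,0.85],[0,0,0]],
    [0,[-0.11,0.94,0],[0,0,0]],
    [0,[-0.11,0.94,0],[0,0,0]],
    [0,[-0.11,0.94,0],[0,0,0]],
    [0,[-0.11,0.94,0],[0,0,0]],
    [0,[-0.11,0.94,0],[0,0,0]]
  ]
}}

```text
time_s: 31.28
ee_pos: [0.5205, -0.0813, 0.0903]
tcp_rot: [0.0, 0.999, 0.037, 0.001]
force: [0.9, 0.3, -1.1]
width: 0.0391
grip_force: 32.2
```

Emit:
{"api": "play_rows", "payload": {
  "motion": [
    [0,[-0.11,0.94,0],[0,0,0]],
    [0,[-0.11,0.92,0],[0,0,0]],
    [0,[0,0,0],[0,0,0]],
    [0,[0,0,0],[0,0,0]],
    [0,[0,0,0],[0,0,0]]
  ]
}}

```text
time_s: 31.9
ee_pos: [0.5101, 0.0093, 0.09]
tcp_rot: [0.0, 0.999, 0.037, 0.0]
force: [0.7, -0.3, -0.5]
width: 0.0389
grip_force: 32.2
```

Emit:
{"api": "play_rows", "payload": {
  "motion": [
    [0,[0,0,-0.8],[0,0,0]],
    [0,[0,0,-0.7],[0,0,0]],
    [0,[0,0,-0.3],[0,0,0]],
    [0,[0,0,-0.08],[0,0,0]],
    [0,[0,0,-0.03],[0,0,0]],
    [0,[0,0,0],[0,0,0]],
    [0,[0,0,0],[0,0,0]]
  ]
}}

```text
time_s: 32.78
ee_pos: [0.5106, 0.0103, -0.0047]
tcp_rot: [0.0, 0.999, 0.037, 0.001]
force: [-0.1, -1.0, -1.5]
width: 0.0392
grip_force: 32.2
```

Emit:
{"api": "play_rows", "payload": {
  "motion": [
    [0,[0,0,-0.02],[0,0,0]],
    [0,[0,0,0],[0,0,0]]
  ]
}}

```text
time_s: 33.02
ee_pos: [0.5097, 0.0104, -0.0066]
tcp_rot: [0.0, 0.999, 0.037, 0.0]
force: [-1.0, -0.2, -1.1]
width: 0.0392
grip_force: 32.2
```

Emit:
{"api": "play_rows", "payload": {
  "motion": [
    [0,[0,0,-0.02],[0,0,0]],
    [0,[0,0,0],[0,0,0]],
    [0.65,[0,0,0],[0,0,0]],
    [0.65,[0,0,0],[0,0,0]],
    [0.65,[0,0,0],[0,0,0]],
    [0.65,[0,0,0.4],[0,0,0]],
    [0.65,[0,0,0.8],[0,0,0]],
    [0.65,[0,0,0.8],[0,0,0]]
  ]
}}

```text
time_s: 34.02
ee_pos: [0.5091, 0.0104, 0.0929]
tcp_rot: [-0.0, 0.999, 0.037, -0.001]
force: [0.8, -0.6, 0.1]
width: 0.0557
grip_force: 0.0
```

Emit:
{"api": "play_rows", "payload": {
  "motion": [
    [0.6,[0.1,-0.89,0],[0,0,0]],
    [0.6,[0.1,-0.89,0],[0,0,0]],
    [0.6,[0.1,-0.89,0],[0,0,0]],
    [0.6,[0.1,-0.89,0],[0,0,0]],
    [0.6,[0.1,-0.89,0],[0,0,0]],
    [0.6,[0,0,0],[0,0,0]],
    [0.6,[0,0,0],[0,0,0]]
  ]
}}

```text
time_s: 34.9
ee_pos: [0.5341, -0.2117, 0.0919]
tcp_rot: [-0.001, 0.999, 0.037, -0.0]
force: [0.1, -0.3, 0.5]
width: 0.051
grip_force: 0.0
```

```bash
python3 - <<'E'
from h import *
report();side()
E
```

```text
35.0 [ 0.5341 -0.2109  0.092 ]
top [234.1 235.1] table [0.5033 0.1032] tray [0.5034 0.1007] 14.6 tri ((np.float64(0.5036), np.float64(0.1007), np.float64(0.0497)), np.float64(0.0005))
top [265.  233.2] table [0.5096 0.0124] tray [0.5096 0.0114] 14.6 tri ((np.float64(0.5098), np.float64(0.0112), np.float64(0.0504)), np.float64(0.0006))
top [233.6 215.6] table [0.5603 0.1054] tray [0.5596 0.1029] 17.4 tri ((np.float64(0.5598), np.float64(0.1029), np.float64(0.0502)), np.float64(0.0004))
top [263.9 213.1] table [0.5684 0.0163] tray [0.5676 0.0152] 17.1 tri ((np.float64(0.5677), np.float64(0.0151), np.float64(0.0505)), np.float64(0.0003))
top [216.8 181.3] table [0.6615 0.1566] tray [0.6592 0.1533] 14.0 tri ((np.float64(0.6584), np.float64(0.1518), np.float64(0.058)), np.float64(0.0004))
side [320.8 303.9] [ 0.4285 -0.3092] 14.1
side [318.4 259.5] [ 0.5376 -0.2159] 11.5
side [244.6 220.3] [0.5267 0.0296] 13.3
side [259.1 210.9] [0.5861 0.0339] 14.4
side [220.6 208.4] [0.5197 0.1206] 12.3
side [235.3 200.1] [0.5777 0.1236] 14.0
side [248.6 179.3] [0.6888 0.1843] 14.9
```

Emit:
{"api": "play_rows", "payload": {
  "motion": [
    [0.6,[0.06,-0.04,-0.5],[0,0,0]],
    [0.6,[0,0,-0.85],[0,0,0]],
    [0.6,[0,0,-0.8],[0,0,0]],
    [0.6,[0,0,-0.2],[0,0,0]],
    [0,[0,0,0],[0,0,0]],
    [0,[0,0,0],[0,0,0]],
    [0,[0,0,0],[0,0,0]],
    [0,[0,0,0],[0,0,0]]
  ]
}}

```text
time_s: 36.05
ee_pos: [0.5384, -0.2146, -0.0242]
tcp_rot: [0.0, 0.999, 0.037, 0.001]
force: [-0.1, 0.8, -0.8]
width: 0.0309
grip_force: 31.0
```

Emit:
{"api": "play_rows", "payload": {
  "motion": [
    [0,[0,0,0],[0,0,0]]
  ]
}}

```text
time_s: 36.17
ee_pos: [0.538, -0.2144, -0.0247]
tcp_rot: [0.0, 0.999, 0.037, 0.0]
force: [-0.9, 0.5, 2.2]
width: 0.0311
grip_force: 31.3
```

Emit:
{"api": "play_rows", "payload": {
  "motion": [
    [0,[0,0,0.6],[0,0,0]],
    [0,[0,0,0.85],[0,0,0]],
    [0,[0,0,0.85],[0,0,0]],
    [0,[-0.24,0.89,0],[0,0,0]],
    [0,[-0.24,0.89,0],[0,0,0]],
    [0,[-0.24,0.89,0],[0,0,0]],
    [0,[-0.24,0.89,0],[0,0,0]],
    [0,[-0.24,0.89,0],[0,0,0]]
  ]
}}

```text
time_s: 37.17
ee_pos: [0.4771, 0.0096, 0.09]
tcp_rot: [-0.0, 0.999, 0.037, 0.0]
force: [0.0, 0.2, -0.2]
width: 0.0311
grip_force: 31.3
```

Emit:
{"api": "play_rows", "payload": {
  "motion": [
    [0,[-0.24,0.89,0],[0,0,0]],
    [0,[-0.23,0.88,0],[0,0,0]],
    [0,[0,0,0],[0,0,0]],
    [0,[0,0,0],[0,0,0]],
    [0,[0,0,0],[0,0,0]]
  ]
}}

```text
time_s: 37.8
ee_pos: [0.4546, 0.096, 0.0899]
tcp_rot: [0.0, 0.999, 0.037, 0.0]
force: [0.8, 0.7, -1.1]
width: 0.0311
grip_force: 31.2
```

Emit:
{"api": "play_rows", "payload": {
  "motion": [
    [0,[0,0,-0.8],[0,0,0]],
    [0,[0,0,-0.7],[0,0,0]],
    [0,[0,0,-0.3],[0,0,0]],
    [0,[0,0,-0.08],[0,0,0]],
    [0,[0,0,-0.03],[0,0,0]],
    [0,[0,0,0],[0,0,0]],
    [0,[0,0,0],[0,0,0]]
  ]
}}

```text
time_s: 38.67
ee_pos: [0.4551, 0.097, -0.0048]
tcp_rot: [-0.0, 0.999, 0.037, 0.001]
force: [-0.1, -0.6, -0.4]
width: 0.0309
grip_force: 31.2
```

Emit:
{"api": "play_rows", "payload": {
  "motion": [
    [0,[0,0,-0.03],[0,0,0]],
    [0,[0,0,0],[0,0,0]]
  ]
}}

```text
time_s: 38.92
ee_pos: [0.4548, 0.097, -0.0067]
tcp_rot: [-0.0, 0.999, 0.037, 0.001]
force: [0.3, 0.1, 3.0]
width: 0.0312
grip_force: 31.5
```

Emit:
{"api": "play_rows", "payload": {
  "motion": [
    [0.6,[0,0,0],[0,0,0]],
    [0.6,[0,0,0],[0,0,0]],
    [0.6,[0,0,0],[0,0,0]],
    [0.6,[0,0,0.4],[0,0,0]],
    [0.6,[0,0,0.8],[0,0,0]],
    [0.6,[0,0,0.8],[0,0,0]],
    [0.6,[-0.05,-0.9,0],[0,0,0]],
    [0.6,[-0.05,-0.9,0],[0,0,0]]
  ]
}}

```text
time_s: 39.92
ee_pos: [0.4498, 0.0061, 0.0937]
tcp_rot: [0.0, 0.999, 0.038, 0.001]
force: [0.9, -0.8, -0.1]
width: 0.0509
grip_force: 0.0
```

Emit:
{"api": "play_rows", "payload": {
  "motion": [
    [0.6,[-0.06,-0.9,0],[0,0,0]],
    [0.6,[-0.06,-0.9,0],[0,0,0]],
    [0.6,[-0.06,-0.9,0],[0,0,0]],
    [0.6,[-0.06,-0.9,0],[0,0,0]],
    [0.6,[-0.06,-0.9,0],[0,0,0]],
    [0.6,[-0.06,-0.9,0],[0,0,0]],
    [0.6,[-0.05,-0.88,0],[0,0,0]],
    [0.6,[0,0,0],[0,0,0]]
  ]
}}

```text
time_s: 40.92
ee_pos: [0.4289, -0.3103, 0.093]
tcp_rot: [0.001, 0.999, 0.035, 0.001]
force: [-0.3, 0.5, 0.4]
width: 0.0515
grip_force: 0.0
```

```bash
python3 - <<'E'
from h import *
report();side()
E
```

```text
41.025 [ 0.4281 -0.3069  0.0924]
top [373.7 259.7] table [ 0.4351 -0.3038] tray [ 0.4363 -0.3001] 7.3 tri ((np.float64(0.4344), np.float64(-0.3056), np.float64(0.0253)), np.float64(0.0004))
top [235. 252.] table [0.4541 0.0999] tray [0.455  0.0975] 11.9 tri ((np.float64(0.4551), np.float64(0.0974), np.float64(0.0505)), np.float64(0.0005))
top [234.1 235.1] table [0.5033 0.1032] tray [0.5034 0.1007] 14.6 tri ((np.float64(0.5037), np.float64(0.1006), np.float64(0.0499)), np.float64(0.0007))
top [265.1 233.2] table [0.5095 0.0123] tray [0.5095 0.0113] 14.5 tri ((np.float64(0.5097), np.float64(0.0111), np.float64(0.0502)), np.float64(0.0006))
top [233.5 215.6] table [0.5604 0.1055] tray [0.5597 0.103 ] 17.4 tri ((np.float64(0.5598), np.float64(0.1031), np.float64(0.0501)), np.float64(0.0002))
top [263.9 213.1] table [0.5684 0.0164] tray [0.5676 0.0153] 17.3 tri ((np.float64(0.5678), np.float64(0.0151), np.float64(0.0503)), np.float64(0.0006))
top [216.7 181.3] table [0.6615 0.1568] tray [0.6593 0.1535] 14.1 tri ((np.float64(0.6585), np.float64(0.152), np.float64(0.058)), np.float64(0.0005))
side [321. 304.] [ 0.4283 -0.3097] 13.7
side [244.7 220.4] [0.5263 0.0289] 13.4
side [207.4 215.9] [0.4704 0.1181] 10.7
side [259.2 210.9] [0.5861 0.0337] 14.3
side [220.6 208.3] [0.52   0.1209] 12.4
side [235.3 200.1] [0.5777 0.1236] 14.0
side [248.6 179.3] [0.6885 0.1842] 14.9
```

Emit:
{"api": "play_rows", "payload": {
  "motion": [
    [0.6,[0.03,0,-0.5],[0,0,0]],
    [0.6,[0,0,-0.85],[0,0,0]],
    [0.6,[0,0,-0.8],[0,0,0]],
    [0.6,[0,0,-0.2],[0,0,0]],
    [0,[0,0,0],[0,0,0]],
    [0,[0,0,0],[0,0,0]],
    [0,[0,0,0],[0,0,0]],
    [0,[0,0,0],[0,0,0]]
  ]
}}

```text
time_s: 42.08
ee_pos: [0.4308, -0.3078, -0.0237]
tcp_rot: [0.001, 0.999, 0.037, 0.001]
force: [-0.4, 0.0, -1.0]
width: 0.031
grip_force: 30.7
```

Emit:
{"api": "play_rows", "payload": {
  "motion": [
    [0,[0,0,0],[0,0,0]]
  ]
}}

```text
time_s: 42.2
ee_pos: [0.4304, -0.3075, -0.0242]
tcp_rot: [0.0, 0.999, 0.037, 0.0]
force: [-0.3, 0.4, 1.8]
width: 0.0306
grip_force: 31.0
```

Emit:
{"api": "play_rows", "payload": {
  "motion": [
    [0,[0,0,0.6],[0,0,0]],
    [0,[0,0,0.85],[0,0,0]],
    [0,[0,0,0.85],[0,0,0]],
    [0,[0.09,0.9,0],[0,0,0]],
    [0,[0.09,0.9,0],[0,0,0]],
    [0,[0.09,0.9,0],[0,0,0]],
    [0,[0.09,0.9,0],[0,0,0]],
    [0,[0.08,0.9,0],[0,0,0]]
  ]
}}

```text
time_s: 43.2
ee_pos: [0.4521, -0.0808, 0.0904]
tcp_rot: [0.0, 0.999, 0.037, 0.0]
force: [0.7, 0.3, -1.1]
width: 0.0311
grip_force: 31.0
```

Emit:
{"api": "play_rows", "payload": {
  "motion": [
    [0,[0.08,0.9,0],[0,0,0]],
    [0,[0.08,0.87,0],[0,0,0]],
    [0,[0,0,0],[0,0,0]],
    [0,[0,0,0],[0,0,0]],
    [0,[0,0,0],[0,0,0]]
  ]
}}

```text
time_s: 43.82
ee_pos: [0.4601, 0.0054, 0.0903]
tcp_rot: [0.0, 0.999, 0.037, -0.0]
force: [-0.1, 0.3, 0.4]
width: 0.0309
grip_force: 31.0
```

Emit:
{"api": "play_rows", "payload": {
  "motion": [
    [0,[0,0,-0.8],[0,0,0]],
    [0,[0,0,-0.7],[0,0,0]],
    [0,[0,0,-0.3],[0,0,0]],
    [0,[0,0,-0.08],[0,0,0]],
    [0,[0,0,-0.03],[0,0,0]],
    [0,[0,0,0],[0,0,0]],
    [0,[0,0,0],[0,0,0]]
  ]
}}

```text
time_s: 44.7
ee_pos: [0.4611, 0.0062, -0.0043]
tcp_rot: [0.0, 0.999, 0.037, 0.001]
force: [-0.1, -0.1, -1.1]
width: 0.0308
grip_force: 31.0
```

Emit:
{"api": "play_rows", "payload": {
  "motion": [
    [0,[0,0,-0.03],[0,0,0]],
    [0,[0,0,0],[0,0,0]]
  ]
}}

```text
time_s: 44.95
ee_pos: [0.4608, 0.0063, -0.0063]
tcp_rot: [0.0, 0.999, 0.037, 0.001]
force: [0.0, 0.5, 2.0]
width: 0.0309
grip_force: 31.2
```

Emit:
{"api": "play_rows", "payload": {
  "motion": [
    [0.6,[0,0,0],[0,0,0]],
    [0.6,[0,0,0],[0,0,0]],
    [0.6,[0,0,0],[0,0,0]],
    [0.6,[0,0,0.4],[0,0,0]],
    [0.6,[0,0,0.8],[0,0,0]],
    [0.6,[0,0,0.8],[0,0,0]],
    [0.6,[0,-0.9,0.8],[0,0,0]],
    [0.6,[0,-0.9,0],[0,0,0]]
  ]
}}

```text
time_s: 45.95
ee_pos: [0.4635, -0.0853, 0.1373]
tcp_rot: [0.001, 0.999, 0.038, 0.004]
force: [-0.4, -0.3, -0.7]
width: 0.051
grip_force: 0.0
```

Emit:
{"api": "play_rows", "payload": {
  "motion": [
    [0.6,[0,-0.9,0],[0,0,0]],
    [0.6,[0,-0.9,0],[0,0,0]],
    [0.6,[0,0,0],[0,0,0]]
  ]
}}

```text
time_s: 46.32
ee_pos: [0.4604, -0.1763, 0.1334]
tcp_rot: [0.0, 0.999, 0.035, 0.0]
force: [-0.4, 0.0, 0.1]
width: 0.0511
grip_force: 0.0
```

```bash
cat >> h.py <<'E'
def bar(s,t):
    """bar top face: bright blue at wheel, both views -> centre, direction"""
    out=[]
    for im,(x0,x1,y0,y1) in ((s,(200,240,160,205)),(t,(225,275,155,205))):
        h=cv2.cvtColor(im['frame'],cv2.COLOR_RGB2HSV).astype(int)[y0:y1,x0:x1]
        m=(h[...,0]>100)&(h[...,0]<130)&(h[...,1]>110)&(h[...,2]>50)
        v=h[...,2][m]; out.append((m,h[...,2],x0,y0,np.percentile(v,[5,25,50,75,95])))
        print('V',out[-1][-1])
    return out
E
python3 - <<'E'
from h import *
s,t=report()
for b,im in zip(bar(s,t),(s,t)):
    m,V,x0,y0,q=b
    print('\n'.join(''.join('%4d'%V[i,j] if m[i,j] else '   .' for j in range(V.shape[1]) if m[:,j].any()) for i in range(V.shape[0]) if m[i].any()))
    c=np.argwhere(m.any(0))[0,0]+x0,np.argwhere(m.any(1))[0,0]+y0; print('corner',c)
E
```

```text
46.425 [ 0.4597 -0.1735  0.133 ]
top [235. 252.] table [0.4541 0.0999] tray [0.455  0.0975] 11.9 tri ((np.float64(0.4551), np.float64(0.0974), np.float64(0.0505)), np.float64(0.0005))
top [266.4 250.6] table [0.4589 0.0081] tray [0.4597 0.007 ] 11.7 tri ((np.float64(0.4598), np.float64(0.007), np.float64(0.0499)), np.float64(0.0004))
top [234.1 235.1] table [0.5032 0.1031] tray [0.5034 0.1006] 14.7 tri ((np.float64(0.5036), np.float64(0.1005), np.float64(0.0502)), np.float64(0.0006))
top [265.  233.2] table [0.5096 0.0124] tray [0.5096 0.0114] 14.6 tri ((np.float64(0.5098), np.float64(0.0112), np.float64(0.0504)), np.float64(0.0007))
top [233.5 215.6] table [0.5603 0.1055] tray [0.5596 0.103 ] 17.4 tri ((np.float64(0.5599), np.float64(0.103), np.float64(0.0501)), np.float64(0.0006))
top [263.9 213.1] table [0.5684 0.0163] tray [0.5676 0.0152] 17.2 tri ((np.float64(0.5677), np.float64(0.0151), np.float64(0.0505)), np.float64(0.0003))
top [216.8 181.2] table [0.6616 0.1565] tray [0.6593 0.1532] 14.0 tri ((np.float64(0.6585), np.float64(0.1518), np.float64(0.058)), np.float64(0.0003))
V
[... 3664 characters left out ...]
 . 158 169 170 166 169 165   .   .   .   .   . 165 167 160 174 167 163   .   .   .   .   .   .   .   .   .   .   .   .   .   .   .
   . 134 157 167 167 167 169 166 168 168 167 167 167 166 172 165 159 124   .   .   .   .   .   .   .   .   .   .   .   .   .   .   .
   .   . 112 157 164 167 172 169 165 166 170 166 163 163 159 127 112  89   .   .   .   .   .   .   .   .   .   .   .   .   .   .   .
   .   .  91 106 115 145 158 160 160 159 163 159 148 131 118  91  90   .   .   .   .   .   .   .   .   .   .   .   .   .   .   .   .
 159   .   .  94  99 101 107 105 106 119 105 103 101  97  96  95  91   .   .   .   .   .   .   .   .   .   .   .   .   .   .   .   .
corner (np.int64(225), np.int64(173))
```

```bash
python3 - <<'E'
from h import *
s=robot.snapshot('top');t=robot.snapshot('side')
print(tri(s,(216.6,180.2),t,(247.7,175.6)))
a,b=onz(s,(212+6.15,174),.07),onz(s,(212+2.9,186),.07);print('bar',(a+b)/2,'deg',np.degrees(np.arctan2(*(a-b)[1::-1])))
for z in (.06,.065,.07,.075): print(z,onz(s,(216.6,180.2),z).round(4),onz(t,(247.7,175.6),z).round(4))
# black disc fit
g=s['frame'][160:205,195:245].max(2); m=(g<75).astype(np.uint8); n,l,st,c=cv2.connectedComponentsWithStats(m)
i=1+st[1:,4].argmax(); cs=cv2.findContours((l==i).astype(np.uint8),0,1)[0][0]; (cc,r)=cv2.minEnclosingCircle(cs); cc=np.array(cc)+[195,160]
print('disc',cc,r,onz(s,cc,.04).round(4), 'rad mm',r*1.115/382.8*1000)
# red pointer/mark pixels
for im,(x0,x1,y0,y1) in ((s,(215,265,190,275)),(t,(170,270,190,260))):
    f=im['frame'][y0:y1,x0:x1].astype(int); R=(f[...,0]-f[...,1]>60)&(f[...,0]-f[...,2]>50)&(f[...,1]<110)
    n,l,st,c=cv2.connectedComponentsWithStats(R.astype(np.uint8))
    for i in range(1,n):
        if st[i,4]>1: print('red',im['shot'],c[i]+[x0,y0],st[i,4],onz(im,c[i]+[x0,y0],.018).round(4))
E
```

```text
(array([0.65810977, 0.15150492, 0.07110794]), np.float64(0.0041916993080861106))
bar [0.66035096 0.15047964 0.07      ] deg -14.227793062283444
0.06 [0.6611 0.1522 0.06  ] [0.6702 0.1678 0.06  ]
0.065 [0.6604 0.1512 0.065 ] [0.6641 0.1612 0.065 ]
0.07 [0.6598 0.1503 0.07  ] [0.658  0.1545 0.07  ]
0.075 [0.6591 0.1493 0.075 ] [0.6519 0.1479 0.075 ]
disc [219.39655113 183.08620644] 14.155367851257324 [0.6554 0.1477 0.04  ] rad mm 41.23102182380333
red 37 [225.  201.5] 4 [0.6031 0.134  0.018 ]
red 37 [229.  264.5] 4 [0.4161 0.1194 0.018 ]
red 38 [191.14285714 231.28571429] 7 [0.4077 0.1103 0.018 ]
red 38 [212.         236.71428571] 7 [0.4308 0.0522 0.018 ]
```

All six pots are loaded: every lid triangulates near z ≈ 0.050 and they are centred in their lanes. The bar centre is about (0.658, 0.150) at -14°, with its top at about 71 mm. I'll rotate and move over the wheel.

Emit:
{"api": "play_rows", "payload": {
  "motion": [
    [0.6,[0.1,0.2,0],[0,0,0.028]],
    [0.6,[0.2,0.3,0],[0,0,0.028]],
    [0.6,[0.26,0.42,0],[0,0,0.028]],
    [0.6,[0.26,0.42,0],[0,0,0.028]],
    [0.6,[0.26,0.42,0],[0,0,0.028]],
    [0.6,[0.26,0.42,0],[0,0,0.028]],
    [0.6,[0.26,0.42,0],[0,0,0.028]],
    [0.6,[0.26,0.42,0],[0,0,0.028]]
  ]
}}

```text
time_s: 47.52
ee_pos: [0.5529, -0.0204, 0.1332]
tcp_rot: [-0.0, 0.735, 0.678, -0.0]
force: [0.5, 0.3, -0.4]
width: 0.0514
grip_force: 0.0
```

Emit:
{"api": "play_rows", "payload": {
  "motion": [
    [0.6,[0.26,0.42,0],[0,0,0.028]],
    [0.6,[0.26,0.42,0],[0,0,0.028]],
    [0.6,[0.26,0.42,0],[0,0,0.028]],
    [0.6,[0.26,0.42,0],[0,0,0.028]],
    [0.6,[0.26,0.42,0],[0,0,0.028]],
    [0.6,[0.26,0.42,0],[0,0,0.028]],
    [0.6,[0.26,0.42,0],[0,0,0.028]],
    [0.6,[0.26,0.42,0],[0,0,0.028]]
  ]
}}

```text
time_s: 48.52
ee_pos: [0.6564, 0.1477, 0.1331]
tcp_rot: [-0.0, 0.122, 0.993, -0.0]
force: [-0.5, 0.9, 0.6]
width: 0.0512
grip_force: 0.0
```

Emit:
{"api": "play_rows", "payload": {
  "motion": [
    [0.6,[0,0,0],[0,0,0]],
    [0.6,[0,0,0],[0,0,0]],
    [0.6,[0,0,0],[0,0,0]]
  ]
}}

```text
time_s: 48.9
ee_pos: [0.6563, 0.145, 0.1332]
tcp_rot: [-0.0, 0.126, 0.992, -0.0]
force: [-0.6, -0.8, 0.4]
width: 0.0511
grip_force: 0.0
```

```bash
cat >> h.py <<'E'
def pose():
    from scipy.spatial.transform import Rotation as R
    st=robot.get_state();b=R.from_quat(np.roll(st['tcp_rot'],-1)).as_matrix()
    print(st['time_s'],st['ee_pos'].round(4),'close yaw',np.degrees(np.arctan2(b[1,1],b[0,1])).round(1),'q6',st['joint_positions'][5].round(3),'F',st['force'].round(1),'M',st['wrist_torque'].round(2),'w',round(st['width'],4),'g',st['grip_force'])
E
python3 -c "
from h import *
pose()"
```

```text
48.9 [0.6563 0.145  0.1332] close yaw 75.5 q6 0.375 F [-0.6 -0.8  0.4] M [ 0.01  0.01 -0.04] w 0.0511 g 0.0
```

Emit:
{"api": "play_rows", "payload": {
  "motion": [
    [0.6,[0.03,0.09,-0.5],[0,0,0]],
    [0.6,[0,0,-0.8],[0,0,0]],
    [0.6,[0,0,-0.7],[0,0,0]],
    [0.6,[0,0,-0.3],[0,0,0]],
    [0.6,[0,0,0],[0,0,0]],
    [0.6,[0,0,0],[0,0,0]]
  ]
}}

```text
time_s: 49.65
ee_pos: [0.6602, 0.1499, 0.0201]
tcp_rot: [0.001, 0.126, 0.992, 0.0]
force: [0.2, -0.9, 0.9]
width: 0.0513
grip_force: 0.0
```

Emit:
{"api": "play_rows", "payload": {
  "motion": [
    [0,[0,0,0],[0,0,0]],
    [0,[0,0,0],[0,0,0]],
    [0,[0,0,0],[0,0,0]],
    [0,[0,0,0],[0,0,0]],
    [0,[0,0,0],[0,0,0]]
  ],
  "force": 35
}}

```text
time_s: 50.28
ee_pos: [0.6591, 0.1478, 0.0198]
tcp_rot: [0.001, 0.126, 0.992, -0.002]
force: [-2.3, -4.9, 5.3]
width: 0.0132
grip_force: 35.9
```

Emit:
{"api": "play_rows", "payload": {
  "motion": [
    [0,[-0.02,-0.05,0],[0,0,0]],
    [0,[0,0,0],[0,0,-0.015]],
    [0,[0,0,0],[0,0,-0.02]],
    [0,[0,0,0],[0,0,-0.02]],
    [0,[0,0,0],[0,0,-0.02]],
    [0,[0,0,0],[0,0,0]]
  ]
}}

```text
time_s: 51.02
ee_pos: [0.659, 0.1475, 0.0199]
tcp_rot: [0.001, 0.354, 0.935, 0.001]
force: [-0.5, 0.0, 4.4]
width: 0.0133
grip_force: 35.9
```

```bash
python3 -c "
from h import *
pose()"
```

```text
51.025 [0.659  0.1475 0.0199] close yaw 48.5 q6 0.849 F [-0.5  0.   4.4] M [-0.21  0.14 -0.07] w 0.0133 g 35.92039167881012
```

Emit:
{"api": "play_rows", "payload": {
  "motion": [
    [0,[0,0,0],[0,0,-0.015]],
    [0,[0,0,0],[0,0,-0.025]],
    [0,[0,0,0],[0,0,-0.025]],
    [0,[0,0,0],[0,0,-0.025]],
    [0,[0,0,0],[0,0,-0.025]],
    [0,[0,0,0],[0,0,-0.02]],
    [0,[0,0,0],[0,0,-0.01]],
    [0,[0,0,0],[0,0,0]]
  ]
}}

```text
time_s: 52.02
ee_pos: [0.6584, 0.1473, 0.0198]
tcp_rot: [0.001, 0.729, 0.684, 0.001]
force: [-1.0, 0.5, 6.0]
width: 0.0131
grip_force: 36.1
```

```bash
python3 -c "
from h import *
pose()"
```

```text
52.025 [0.6584 0.1473 0.0198] close yaw -3.7 q6 1.759 F [-1.   0.5  6. ] M [-0.3   0.4  -0.05] w 0.0131 g 36.07407331466675
```

Emit:
{"api": "play_rows", "payload": {
  "motion": [
    [0.6,[0,0,0],[0,0,0]],
    [0.6,[0,0,0],[0,0,0]],
    [0.6,[0,0,0],[0,0,0]],
    [0.6,[0,0,0.5],[0,0,0]],
    [0.6,[0,0,0.7],[0,0,0]],
    [0.6,[0,0,0],[0,0,0.028]],
    [0.6,[0,0,0],[0,0,0.028]],
    [0.6,[0,0,0],[0,0,0.028]]
  ]
}}

```text
time_s: 53.02
ee_pos: [0.6575, 0.1474, 0.0781]
tcp_rot: [-0.0, 0.523, 0.852, -0.0]
force: [0.8, 0.0, -0.5]
width: 0.0512
grip_force: 0.0
```

Emit:
{"api": "play_rows", "payload": {
  "motion": [
    [0.6,[0,0,0],[0,0,0.028]],
    [0.6,[0,0,0],[0,0,0.028]],
    [0.6,[0,0,0],[0,0,0.028]],
    [0.6,[0,0,0],[0,0,0.028]],
    [0.6,[0,0,0],[0,0,0.028]],
    [0.6,[0,0,0],[0,0,0.028]],
    [0.6,[0,0,0],[0,0,0.028]],
    [0.6,[0,0,0],[0,0,0.028]]
  ]
}}

```text
time_s: 54.02
ee_pos: [0.6574, 0.1474, 0.078]
tcp_rot: [-0.0, -0.153, 0.988, 0.0]
force: [0.7, -0.4, 0.2]
width: 0.0513
grip_force: 0.0
```

Emit:
{"api": "play_rows", "payload": {
  "motion": [
    [0.6,[0,0,0],[0,0,0.028]],
    [0.6,[0,0,0],[0,0,0.028]],
    [0.6,[0,0,0],[0,0,0.028]],
    [0.6,[0,0,0],[0,0,0.028]],
    [0.6,[0,0,0],[0,0,0.028]],
    [0.6,[0,0,0],[0,0,0.028]],
    [0.6,[0,0,0],[0,0,0.024]],
    [0.6,[0,0,0],[0,0,0]]
  ]
}}

```text
time_s: 55.02
ee_pos: [0.6574, 0.1474, 0.078]
tcp_rot: [-0.0, -0.684, 0.73, 0.0]
force: [0.6, -0.4, 0.0]
width: 0.0515
grip_force: 0.0
```

```bash
python3 -c "
from h import *
pose()"
```

```text
55.025 [0.6574 0.1474 0.078 ] close yaw 176.3 q6 -1.381 F [ 0.6 -0.4  0. ] M [-0.03  0.02 -0.  ] w 0.0515 g 0.0
```

Emit:
{"api": "play_rows", "payload": {
  "motion": [
    [0.6,[0,0,-0.6],[0,0,0]],
    [0.6,[0,0,-0.56],[0,0,0]],
    [0.6,[0,0,0],[0,0,0]],
    [0,[0,0,0],[0,0,0]],
    [0,[0,0,0],[0,0,0]],
    [0,[0,0,0],[0,0,0]],
    [0,[0,0,0],[0,0,0]],
    [0,[0,0,0],[0,0,0]]
  ]
}}

```text
time_s: 56.02
ee_pos: [0.6585, 0.1476, 0.0222]
tcp_rot: [0.001, -0.684, 0.729, -0.001]
force: [-2.0, -1.0, 5.6]
width: 0.0135
grip_force: 35.8
```

Emit:
{"api": "play_rows", "payload": {
  "motion": [
    [0,[0,0,0],[0,0,-0.015]],
    [0,[0,0,0],[0,0,-0.025]],
    [0,[0,0,0],[0,0,-0.025]],
    [0,[0,0,0],[0,0,-0.025]],
    [0,[0,0,0],[0,0,-0.025]],
    [0,[0,0,0],[0,0,-0.025]],
    [0,[0,0,0],[0,0,-0.025]],
    [0,[0,0,0],[0,0,-0.025]]
  ]
}}

```text
time_s: 57.02
ee_pos: [0.6581, 0.1478, 0.0222]
tcp_rot: [0.001, -0.154, 0.988, 0.0]
force: [-3.4, 2.0, 6.9]
width: 0.0127
grip_force: 35.9
```

Emit:
{"api": "play_rows", "payload": {
  "motion": [
    [0,[0,0,0],[0,0,-0.025]],
    [0,[0,0,0],[0,0,-0.025]],
    [0,[0,0,0],[0,0,-0.025]],
    [0,[0,0,0],[0,0,-0.025]],
    [0,[0,0,0],[0,0,0]],
    [0,[0,0,0],[0,0,0]]
  ]
}}

```text
time_s: 57.78
ee_pos: [0.6581, 0.1481, 0.0222]
tcp_rot: [0.001, 0.157, 0.988, 0.001]
force: [-2.6, 2.0, 7.6]
width: 0.0133
grip_force: 35.9
```

```bash
python3 -c "
from h import *
pose()"
```

```text
57.775 [0.6581 0.1481 0.0222] close yaw 72.0 q6 0.44 F [-2.6  2.   7.6] M [ 0.17  0.71 -0.03] w 0.0133 g 35.91657042503357
```

Turned about 183° so far. I'll release, lift and measure the pointer against the mark.

Emit:
{"api": "play_rows", "payload": {
  "motion": [
    [0.6,[0,0,0],[0,0,0]],
    [0.6,[0,0,0],[0,0,0]],
    [0.6,[0,0,0],[0,0,0]],
    [0.6,[0,0,0.5],[0,0,0]],
    [0.6,[0,0,0.7],[0,0,0]],
    [0.6,[0,0,0.8],[0,0,0]],
    [0.6,[0,0,0],[0,0,0]],
    [0.6,[0,0,0],[0,0,0]]
  ]
}}

```text
time_s: 58.78
ee_pos: [0.6574, 0.1472, 0.1199]
tcp_rot: [-0.0, 0.157, 0.988, -0.0]
force: [0.2, 0.0, -0.5]
width: 0.0513
grip_force: 0.0
```

```bash
python3 - <<'E'
from h import *
s,t=report();pose()
f0=cv2.imread('pics/side0.png')[:,:,::-1];g0=cv2.imread('pics/top0.png')[:,:,::-1]
for nm,f,im,(x0,x1,y0,y1) in (('top0',g0,s,(215,270,190,275)),('top',s['frame'],s,(215,270,190,275)),('side0',f0,t,(170,275,190,260)),('side',t['frame'],t,(170,275,190,260))):
    f=f[y0:y1,x0:x1].astype(float); w=np.clip(f[...,0]-np.maximum(f[...,1],f[...,2])-25,0,None); hs=cv2.cvtColor(f.astype(np.uint8),cv2.COLOR_RGB2HSV)
    w[(hs[...,0]>8)&(hs[...,0]<165)]=0
    n,l,st,c=cv2.connectedComponentsWithStats((w>0).astype(np.uint8))
    for i in range(1,n):
        W=w*(l==i)
        if W.sum()<60: continue
        ys,xs=np.mgrid[:w.shape[0],:w.shape[1]]; c_=np.array([(W*xs).sum(),(W*ys).sum()])/W.sum()+[x0,y0]
        print(nm,c_.round(2),st[i,:5],W.sum(),onz(im,c_,.012)[:2].round(4),onz(im,c_,.020)[:2].round(4))
a=cv2.resize(t['frame'][195:250,165:235],None,fx=6.5,fy=6.5,interpolation=2);b=cv2.resize(s['frame'][245:280,205:260],(330,210),interpolation=2)
c=np.zeros((a.shape[0],330,3),np.uint8);c[:210]=b[:210]
cv2.imwrite('pics/i.png',np.hstack([a,c])[:,:,::-1])
E
```

```text
58.875 [0.6563 0.1471 0.1185]
top [212.5 253.5] table [0.4489 0.1659] tray [0.4498 0.1625] 11.3 tri ((np.float64(0.4553), np.float64(0.1552), np.float64(0.067)), np.float64(0.0121))
top [243.9 252. ] table [0.4544 0.0736] tray [0.4552 0.0716] 11.8 tri ((np.float64(0.4552), np.float64(0.0718), np.float64(0.0489)), np.float64(0.0002))
top [206.5 238.5] table [0.4928 0.1841] tray [0.4931 0.1804] 14.7 tri ((np.float64(0.4894), np.float64(0.1867), np.float64(0.0362)), np.float64(0.009))
top [242.9 234.8] table [0.5044 0.0772] tray [0.5045 0.0752] 14.7 tri ((np.float64(0.5046), np.float64(0.0752), np.float64(0.0501)), np.float64(0.0003))
top [211.2 217.2] table [0.5551 0.1714] tray [0.5545 0.168 ] 17.0 tri ((np.float64(0.5546), np.float64(0.1683), np.float64(0.0493)), np.float64(0.0001))
top [241.6 214.7] table [0.5634 0.082 ] tray [0.5626 0.0798] 17.5 tri ((np.float64(0.5631), np.float64(0.0796), np.float64(0.0494)), np.float64(0.0012))
top [215.1 187.4] table [0.6432 0.1614] tray [0.6413 0.158 ] 7.4 tri ((np.float64(0.6504), np.float64(0.1755), np.float64(-0.0339)), np.float64(0.0022))
5
[... 246 characters left out ...]
0.6008 0.0608]
top0 [253.27 260.86] [37 69  3  4  9] 184.0 [0.4271 0.0481] [0.4277 0.0473]
top0 [229.22 264.69] [13 72  3  6 18] 396.0 [0.415  0.1197] [0.4157 0.1184]
top [226.32 202.88] [10  9  4  7 19] 259.0 [0.5994 0.131 ] [0.5988 0.1297]
top [230.28 263.33] [14 70  4  8 21] 282.0 [0.4191 0.1166] [0.4198 0.1153]
side0 [241.28 200.71] [71 10  2  2  4] 100.0 [0.6094 0.1333] [0.601  0.1239]
side0 [255.93 208.37] [84 18  5  2  8] 282.0 [0.6108 0.0723] [0.6024 0.0636]
side0 [191.29 231.08] [18 39  8  5 18] 764.0 [0.4131 0.1177] [0.407  0.1084]
side0 [212.56 236.83] [41 45  5  6 21] 849.0 [0.4362 0.0572] [0.4299 0.0486]
side [194.24 229.16] [18 35 11  9 33] 552.0 [0.4239 0.119 ] [0.4177 0.1097]
```

View pics/i.png

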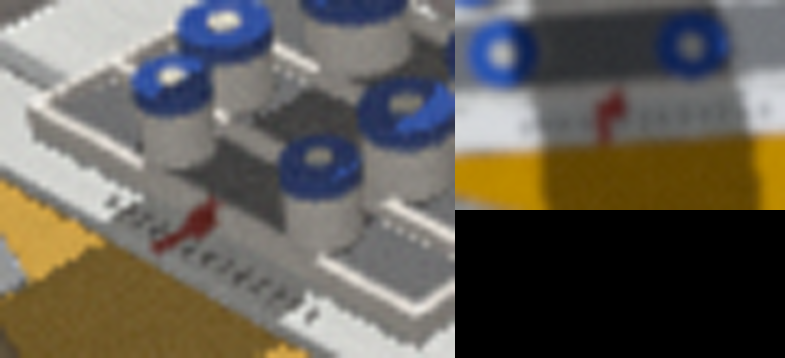

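```bash
cat > ptr.py <<'E'
from h import *
s=robot.snapshot('top');t=robot.snapshot('side')
th=np.radians(94.4);u=np.array([np.cos(th),np.sin(th),0])
P,e=tri(s,(253.27,260.86),t,(212.56,236.83));M,e2=tri(s,(229.22,264.69),t,(191.29,231.08))
P2,e3=tri(s,(249.41,202.35),t,(255.93,208.37));M2,e4=tri(s,(225.23,201.66),t,(241.28,200.71))
print('ptr',P.round(4),e.round(4),'mark',M.round(4),e2.round(4),'d0',((M-P)@u).round(4),'far',P2.round(4),M2.round(4),((M2-P2)@u).round(4))
def red(f):
    f=f.astype(float); return np.clip(f[...,0]-np.maximum(f[...,1],f[...,2])-12,0,None)/f.max(2).clip(30)
for n,im,f0 in (('top',s,'top0'),('side',t,'side0')):
    A=red(cv2.imread(f'pics/{f0}.png')[:,:,::-1]);B=red(im['frame'])
    for nm,Pp,Mm in (('near',P,M),('far',P2,M2)):
        c=proj(im,Mm);x0,y0=(c-14).astype(int);sl=(slice(y0,y0+29),slice(x0,x0+29))
        ys,xs=np.mgrid[sl]; hsv=cv2.cvtColor(im['frame'],cv2.COLOR_RGB2HSV)[sl]
        ok=((hsv[...,0]<8)|(hsv[...,0]>165))&(hsv[...,1]>60); 
        hs0=cv2.cvtColor(cv2.imread(f'pics/{f0}.png')[:,:,::-1].copy(),cv2.COLOR_RGB2HSV)[sl]; ok0=((hs0[...,0]<8)|(hs0[...,0]>165))&(hs0[...,1]>60)
        new=ok&~cv2.dilate((ok0).astype(np.uint8),np.ones((1,1))).astype(bool)
        W=B[sl]*new
        cen=np.array([(W*xs).sum(),(W*ys).sum()])/max(W.sum(),1e-9)
        al=B[sl]*ok; ca=np.array([(al*xs).sum(),(al*ys).sum()])/max(al.sum(),1e-9)
        print(n,nm,'mark px',c.round(1),'new red',cen.round(2),int(new.sum()),'ptr pred d:',[(d,proj(im,Pp+u*d/1000).round(1).tolist()) for d in (60,64,68,72)])
        if nm=='near': print(x0,y0);print('\n'.join(''.join('#' if o and z else 'n' if o else 'o' if z else '.' for o,z in zip(r,q)) for r,q in zip(ok,ok0)))
E
python3 ptr.py
```

```text
ptr [0.4281 0.0469 0.0219] 0.0008 mark [0.4148 0.1201 0.0098] 0.0003 d0 0.074 far [0.6003 0.0608 0.0222] [0.6047 0.1321 0.0148] 0.0707
top near mark px [229.2 264.7] new red [230.93 262.23] 15 ptr pred d: [(60, [233.1, 262.1]), (64, [231.8, 262.2]), (68, [230.4, 262.3]), (72, [229.1, 262.4])]
215 250
.............................
.............................
.............................
.............................
.............................
.............................
.............................
.............................
.............................
.............................
................nn...........
...............nnn...........
..............#nnn...........
.............n##nn...........
.............n##nn...........
.............n##.............
..............##.............
..............##.............
.............................
.............................
.............................
.............................
.............................
.............................
.............................
.............................
..................
[... 717 characters left out ...]
nn........
.................nnnn........
................##nnn........
...............####n.........
.............####nnn.........
...........####n.............
...........o##...............
.............................
.............................
.............................
.............................
.............................
.............................
.............................
.............................
.............................
.............................
.............................
.............................
side far mark px [240.4 200.7] new red [0. 0.] 4 ptr pred d: [(60, [240.7, 201.2]), (64, [239.7, 200.7]), (68, [238.7, 200.2]), (72, [237.7, 199.8])]
```

The pointer is roughly 8 to 9 mm short of the mark. For the third grip I'll turn about 20° and then re-measure.

Emit:
{"api": "play_rows", "payload": {
  "motion": [
    [0.6,[0,0,-0.7],[0,0,0]],
    [0.6,[0,0,-0.7],[0,0,0]],
    [0.6,[0,0,-0.52],[0,0,0]],
    [0.6,[0,0,0],[0,0,0]],
    [0,[0,0,0],[0,0,0]],
    [0,[0,0,0],[0,0,0]],
    [0,[0,0,0],[0,0,0]],
    [0,[0,0,0],[0,0,0]]
  ]
}}

```text
time_s: 59.98
ee_pos: [0.6592, 0.1478, 0.0262]
tcp_rot: [0.002, 0.157, 0.988, 0.001]
force: [0.1, 1.0, 4.0]
width: 0.0128
grip_force: 36.9
```

```bash
python3 -c "
from h import *
pose()"
```

```text
59.975 [0.6592 0.1478 0.0262] close yaw 72.0 q6 0.439 F [0.1 1.  4. ] M [ 0.16  0.04 -0.01] w 0.0128 g 36.8639999628067
```

Emit:
{"api": "play_rows", "payload": {
  "motion": [
    [0,[0,0,0],[0,0,-0.01]],
    [0,[0,0,0],[0,0,-0.02]],
    [0,[0,0,0],[0,0,-0.015]],
    [0,[0,0,0],[0,0,-0.01]],
    [0,[0,0,0],[0,0,0]],
    [0,[0,0,0],[0,0,0]],
    [0,[0,0,0],[0,0,0]]
  ]
}}

```text
time_s: 60.85
ee_pos: [0.6591, 0.1475, 0.0262]
tcp_rot: [0.001, 0.324, 0.946, 0.001]
force: [0.2, 0.5, 5.7]
width: 0.0132
grip_force: 37.0
```

```bash
python3 -c "
from h import *
pose()"
```

```text
60.85 [0.6591 0.1475 0.0262] close yaw 52.2 q6 0.785 F [0.2 0.5 5.7] M [ 0.07  0.09 -0.06] w 0.0132 g 37.003321051597595
```

Emit:
{"api": "play_rows", "payload": {
  "motion": [
    [0.6,[0,0,0],[0,0,0]],
    [0.6,[0,0,0],[0,0,0]],
    [0.6,[0,0,0],[0,0,0]],
    [0.6,[0,0,0.5],[0,0,0]],
    [0.6,[0,0,0.7],[0,0,0]],
    [0.6,[0,0,0.8],[0,0,0]],
    [0.6,[0,0,0],[0,0,0]],
    [0.6,[0,0,0],[0,0,0]]
  ]
}}

```text
time_s: 61.85
ee_pos: [0.6572, 0.1473, 0.1238]
tcp_rot: [-0.0, 0.324, 0.946, -0.0]
force: [0.2, -0.4, 0.2]
width: 0.0512
grip_force: 0.0
```

```bash
python3 ptr.py; python3 -c "
from h import *
report()"
```

```text
ptr [0.4281 0.0469 0.0219] 0.0008 mark [0.4148 0.1201 0.0098] 0.0003 d0 0.074 far [0.6003 0.0608 0.0222] [0.6047 0.1321 0.0148] 0.0707
top near mark px [229.2 264.7] new red [228.96 261.7 ] 10 ptr pred d: [(60, [233.1, 262.1]), (64, [231.8, 262.2]), (68, [230.4, 262.3]), (72, [229.1, 262.4])]
215 250
.............................
.............................
.............................
.............................
.............................
.............................
.............................
.............................
.............................
.............................
..............nn.............
.............nnn.............
.............n#n.............
.............n##.............
.............n##.............
.............n##.............
..............##.............
..............##.............
.............................
.............................
.............................
.............................
.............................
.............................
.............................
.............................
..................
[... 1809 characters left out ...]
] 14.9 tri ((np.float64(0.489), np.float64(0.1939), np.float64(0.0363)), np.float64(0.0079))
top [240.3 235. ] table [0.5038 0.0848] tray [0.5039 0.0826] 14.5 tri ((np.float64(0.5042), np.float64(0.0826), np.float64(0.049)), np.float64(0.001))
top [208.9 217.4] table [0.5545 0.1781] tray [0.5538 0.1745] 17.0 tri ((np.float64(0.5542), np.float64(0.1746), np.float64(0.0496)), np.float64(0.0007))
top [239.1 214.9] table [0.5626 0.0891] tray [0.5618 0.0868] 17.4 tri ((np.float64(0.5624), np.float64(0.0865), np.float64(0.0497)), np.float64(0.0014))
top [222.1 174.6] table [0.6813 0.1413] tray [0.6787 0.1382] 7.8 tri ((np.float64(0.6699), np.float64(0.145), np.float64(0.0561)), np.float64(0.0223))
```

Remaining distance is about 1.6 mm, or roughly 4.6° of wheel. This is the final grip.

Emit:
{"api": "play_rows", "payload": {
  "motion": [
    [0.6,[0,0,-0.7],[0,0,0]],
    [0.6,[0,0,-0.7],[0,0,0]],
    [0.6,[0,0,-0.55],[0,0,0]],
    [0.6,[0,0,0],[0,0,0]],
    [0,[0,0,0],[0,0,0]],
    [0,[0,0,0],[0,0,0]],
    [0,[0,0,0],[0,0,0]],
    [0,[0,0,0],[0,0,0]]
  ]
}}

```text
time_s: 63.05
ee_pos: [0.6591, 0.1475, 0.0287]
tcp_rot: [0.001, 0.324, 0.946, 0.001]
force: [0.4, -0.2, 6.3]
width: 0.0128
grip_force: 36.5
```

Emit:
{"api": "play_rows", "payload": {
  "motion": [
    [0,[0,0,0],[0,0,-0.006]],
    [0,[0,0,0],[0,0,-0.007]],
    [0,[0,0,0],[0,0,0]],
    [0,[0,0,0],[0,0,0]],
    [0,[0,0,0],[0,0,0]]
  ]
}}

```text
time_s: 63.68
ee_pos: [0.659, 0.1474, 0.0287]
tcp_rot: [0.001, 0.363, 0.932, 0.001]
force: [-1.4, -0.9, 6.8]
width: 0.0127
grip_force: 36.5
```

```bash
python3 -c "
from h import *
pose()"
```

```text
63.675 [0.659  0.1474 0.0287] close yaw 47.5 q6 0.867 F [-1.4 -0.9  6.8] M [-0.09  0.15 -0.16] w 0.0127 g 36.49668574333191
```

Emit:
{"api": "play_rows", "payload": {
  "motion": [
    [0.6,[0,0,0],[0,0,0]],
    [0.6,[0,0,0],[0,0,0]],
    [0.6,[0,0,0],[0,0,0]],
    [0.6,[0,0,0.5],[0,0,0]],
    [0.6,[0,0,0.8],[0,0,0]],
    [0.6,[0,0,0.8],[0,0,0]],
    [0.6,[0,-0.8,0.8],[0,0,0]],
    [0.6,[0,-0.9,0],[0,0,0]]
  ]
}}

```text
time_s: 64.68
ee_pos: [0.6608, 0.0622, 0.1766]
tcp_rot: [0.004, 0.362, 0.932, 0.002]
force: [0.8, 0.3, -1.1]
width: 0.051
grip_force: 0.0
```

Emit:
{"api": "play_rows", "payload": {
  "motion": [
    [0.6,[0,-0.9,0],[0,0,0]],
    [0.6,[0,-0.9,0],[0,0,0]],
    [0.6,[0,-0.9,0],[0,0,0]],
    [0.6,[0,-0.9,0],[0,0,0]],
    [0.6,[0,0,0],[0,0,0]],
    [0.6,[0,0,0],[0,0,0]],
    [0.6,[0,0,0],[0,0,0]]
  ]
}}

```text
time_s: 65.55
ee_pos: [0.6575, -0.1163, 0.1716]
tcp_rot: [-0.0, 0.362, 0.932, 0.0]
force: [1.2, 0.3, -0.2]
width: 0.0514
grip_force: 0.0
```

```bash
python3 ptr.py; python3 - <<'E'
from h import *
s,t=report();pose()
for q in ['tape','dish','cup','jar','spatula']:
    for b in robot.boxes_of(s,q)[:1]: print(q,round(b['conf'],2),world(s,b['centre']).round(3))
f=s['frame'].astype(int)
print('R-G rows256-268, cols224-236');print((f[256:269,224:237,0]-f[256:269,224:237,1]))
f=t['frame'].astype(int);print((f[222:236,184:204,0]-f[222:236,184:204,1]))
E
```

```text
ptr [0.4281 0.0469 0.0219] 0.0008 mark [0.4148 0.1201 0.0098] 0.0003 d0 0.074 far [0.6003 0.0608 0.0222] [0.6047 0.1321 0.0148] 0.0707
top near mark px [229.2 264.7] new red [228.24 262.47] 4 ptr pred d: [(60, [233.1, 262.1]), (64, [231.8, 262.2]), (68, [230.4, 262.3]), (72, [229.1, 262.4])]
215 250
.............................
.............................
.............................
.............................
.............................
.............................
.............................
.............................
.............................
.............................
.............................
..............n..............
.............n#..............
.............n##.............
.............n##.............
..............##.............
..............##.............
..............##.............
.............................
.............................
.............................
.............................
.............................
.............................
.............................
.............................
...................
[... 3981 characters left out ...]
   7   6
    5   1]
 [ -1   0  -2  -1  -3  -2   0  10  39  58  56  42  13   5   1   5   4   5
    6   3]
 [  0  -2   0  -1  -1  -1  -4  -1  28  55  51  33   3   2   7   4   4   5
    8   7]
 [ -2  -4   0  -1   0   2   8   8  28  49  42  35   1   1   4   4   2   4
    4   4]
 [  0  -1  -1  -1   8   8  58  77  47  33  13   0  -3  -1  -1   3   3   4
    4   6]
 [  0   3  -1   2  48  85  94  57  15   2  -2  -1  -1  -1   0   1  -4   0
    2   3]
 [ 20   4  -1   0  32  75  44  10  -2  -2  -1  -1  -2   1  -3   1  -2  -1
    0   1]
 [ 45  26  16   1   3  13   1  -1  -2  -1   2  -2  -2   2  -2  -1   1  -1
    0   1]
 [ 46  45  46  28   9   2   1  -2  -1  -3  -2   0   0  -3   1  -1  -1   0
    0   0]]
```

```bash
python3 - <<'E'
from h import *
s=robot.snapshot('top');t=robot.snapshot('side')
th=np.radians(94.4);u=np.array([np.cos(th),np.sin(th),0]);v=np.array([u[1],-u[0],0])
def dot(im,p):
    c=proj(im,p);x0,y0=np.round(c-6).astype(int);f=im['frame'][y0:y0+13,x0:x0+13].astype(float)
    w=np.clip(f.min(2)-np.percentile(f.min(2),50)-40,0,None);m=(w>0).astype(np.uint8)
    n,l,st,ce=cv2.connectedComponentsWithStats(m)
    if n<2: return c,None
    i=1+np.argmin([np.hypot(*(ce[k]-6)) for k in range(1,n)]);w=w*(l==i);ys,xs=np.mgrid[:13,:13]
    return c,np.array([(w*xs).sum()/w.sum()+x0,(w*ys).sum()/w.sum()+y0])
lc={'s':(.4569,.0509),'m':(.5064,.0549),'l':(.564,.0591)}
for n,xy in {'s1':(.4495,.1704),'s2':(.4546,.0792),'m1':(.4927,.1892),'m2':(.5038,.0835),'l1':(.5538,.1757),'l2':(.5618,.0881)}.items():
    p=np.array([*xy,.054]);a,b=dot(s,p)[1],dot(t,p); 
    r=np.array(xy)-lc[n[0]]; print(n,'across mm',(1e3*r@v[:2]).round(1),'along from lane centre',(1e3*r@u[:2]-72.6).round(1),'top dot',None if a is None else a.round(1),'side exp',b[0].round(1),'got',None if b[1] is None else b[1].round(1), None if a is None or b[1] is None else [np.round(q,4) for q in tri(s,a,t,b[1])])
M=np.array([.415,.1199,.0105])
for im,nm in((s,'top'),(t,'side')):
    for z in (.018,.022): print(nm,z,'aligned ptr px',proj(im,M+v*.0130+[0,0,z-.0105]).round(2),'mark',proj(im,M).round(2))
E
```

```text
s1 across mm 1.8 along from lane centre 47.1 top dot [209.3 253.7] side exp [188.7 205.1] got [188.7 205.1] [array([0.4496, 0.1708, 0.0541]), np.float64(0.0006)]
s2 across mm -0.1 along from lane centre -44.2 top dot [240.9 252.5] side exp [211.4 217.5] got [211.1 217.5] [array([0.4538, 0.0797, 0.0544]), np.float64(0.0003)]
m1 across mm -3.4 along from lane centre 62.4 top dot [203.1 238.9] side exp [197.  196.7] got [196.9 196.7] [array([0.4919, 0.1893, 0.0543]), np.float64(0.0007)]
m2 across mm -0.4 along from lane centre -43.9 top dot [239.7 234.9] side exp [224.6 209.5] got [224.6 209.3] [array([0.5041, 0.0839, 0.0543]), np.float64(0.0003)]
l1 across mm -1.2 along from lane centre 44.4 top dot [208.1 217.1] side exp [216.8 190.4] got [216.9 190.2] [array([0.5547, 0.1761, 0.0543]), np.float64(0.0002)]
l2 across mm 0.0 along from lane centre -43.5 top dot [238.4 214.6] side exp [239.2 200.6] got [239.7 200.3] [array([0.5629, 0.0881, 0.0545]), np.float64(0.0008)]
top 0.018 aligned ptr px [228.55 260.48] mark [229.22 264.66]
top 0.022 aligned ptr px [228.34 260.57] mark [229.22 264.66]
side 0.018 aligned ptr px [194.81 226.43] mark [191.43 230.88]
side 0.022 aligned ptr px [194.66 225.23] mark [191.43 230.88]
```

```bash
python3 - <<'E'
from h import *
s=robot.snapshot('top');t=robot.snapshot('side'); extra=0
for im in (s,t):
    for c,d,r in pots(im):
        p=onz(im,c,.034)
        if .1<p[0]<1 and -.6<p[1]<-.03: print(im['shot'],c,p.round(3),r); extra+=1
    print([(round(b['conf'],2),world(im,b['centre']).round(3)) for q in ('small_a','medium_a','large_a') for b in robot.boxes_of(im,q) if b['conf']>.5])
if not extra: print(robot.sign_off())
E
```

```text
[(0.63, array([0.507, 0.08 , 0.06 ])), (0.78, array([0.556, 0.173, 0.049]))]
[(0.69, array([ 0.338, -0.284,  0.032])), (0.66, array([ 0.433, -0.234,  0.03 ])), (0.51, array([0.447, 0.068, 0.045])), (0.67, array([0.487, 0.177, 0.048])), (0.63, array([0.498, 0.073, 0.047])), (0.66, array([0.551, 0.077, 0.049])), (0.55, array([0.547, 0.164, 0.047]))]
the job is handed in; nothing more can be done
None
```

The job is handed in: all six blue-lidded pots stand upright in their matching lanes, the wheel was turned clockwise over four grips until the pointer met the mark within about 1 mm, and I let go; one medium pot shifted about 16 mm while loaded but is still upright in the middle lane, close to one side wall.

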